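Lay down and scan in the leather dye bottles

TASK

Lay each dye bottle that stands on the bench on its side in the V cradle of its own colour, base at the cradle's end plate and label end facing out of the open end. When all are laid, take the hand scanner and scan the barcode label on each cap in the order red, blue, green, yellow (leave out a colour that is missing): point it straight at the middle of the label from 5 to 10 cm away and hold it still for about a second. Then put the scanner back flat on its charging pad and let go, with the bottles still in their cradles and the mallet, spool and tool block left alone.

Things in the scene. Friction and masses are not known exactly. Their poses are not given: they have to be found in the camera images.
- bottle_red: red dye bottle, standing at the start, 110 mm high in all, 0.2 kg: round red body 40 mm in diameter from its base to 70 mm (paper band round it), narrow neck, then a red square cap 44 x 44 mm that reaches from 82 to 110 mm above the base. Origin: centre of the base; z runs up its axis to the cap, x and y are square to the cap's sides. May be absent
- label_red (a point): centre of the white 32 x 32 mm barcode label on the cap's end face of the red bottle (110 mm along z from the base); axes as the bottle's
- bottle_blue: blue dye bottle, standing at the start, 110 mm high in all, 0.2 kg: round blue body 40 mm in diameter from its base to 70 mm (paper band round it), narrow neck, then a blue square cap 44 x 44 mm that reaches from 82 to 110 mm above the base. Origin: centre of the base; z runs up its axis to the cap, x and y are square to the cap's sides. May be absent
- label_blue (a point): centre of the white 32 x 32 mm barcode label on the cap's end face of the blue bottle (110 mm along z from the base); axes as the bottle's
- bottle_green: green dye bottle, standing at the start, 110 mm high in all, 0.2 kg: round green body 40 mm in diameter from its base to 70 mm (paper band round it), narrow neck, then a green square cap 44 x 44 mm that reaches from 82 to 110 mm above the base. Origin: centre of the base; z runs up its axis to the cap, x and y are square to the cap's sides. May be absent
- label_green (a point): centre of the white 32 x 32 mm barcode label on the cap's end face of the green bottle (110 mm along z from the base); axes as the bottle's
- bottle_yellow: yellow dye bottle, standing at the start, 110 mm high in all, 0.2 kg: round yellow body 40 mm in diameter from its base to 70 mm (paper band round it), narrow neck, then a yellow square cap 44 x 44 mm that reaches from 82 to 110 mm above the base. Origin: centre of the base; z runs up its axis to the cap, x and y are square to the cap's sides. May be absent
- label_yellow (a point): centre of the white 32 x 32 mm barcode label on the cap's end face of the yellow bottle (110 mm along z from the base); axes as the bottle's
- cradle_red: fixed wooden V cradle with red foot and end plate. Origin: centre of the underside, 8 mm above the bench; z up; x level along the V, from end plate to open end. V: x -30 to 30 mm, 45 degree sides, lips 62 mm apart outside, 53 mm high. End plate 76 mm wide, 68 high, inner face x = -36 mm. A laid bottle: axis y = 0, z = 56 mm, base at x = -36 to -10 mm, cap beyond the open end
- cradle_blue: fixed wooden V cradle with blue foot and end plate. Origin: centre of the underside, 8 mm above the bench; z up; x level along the V, from end plate to open end. V: x -30 to 30 mm, 45 degree sides, lips 62 mm apart outside, 53 mm high. End plate 76 mm wide, 68 high, inner face x = -36 mm. A laid bottle: axis y = 0, z = 56 mm, base at x = -36 to -10 mm, cap beyond the open end
- cradle_green: fixed wooden V cradle with green foot and end plate. Origin: centre of the underside, 8 mm above the bench; z up; x level along the V, from end plate to open end. V: x -30 to 30 mm, 45 degree sides, lips 62 mm apart outside, 53 mm high. End plate 76 mm wide, 68 high, inner face x = -36 mm. A laid bottle: axis y = 0, z = 56 mm, base at x = -36 to -10 mm, cap beyond the open end
- cradle_yellow: fixed wooden V cradle with yellow foot and end plate. Origin: centre of the underside, 8 mm above the bench; z up; x level along the V, from end plate to open end. V: x -30 to 30 mm, 45 degree sides, lips 62 mm apart outside, 53 mm high. End plate 76 mm wide, 68 high, inner face x = -36 mm. A laid bottle: axis y = 0, z = 56 mm, base at x = -36 to -10 mm, cap beyond the open end
- board: fixed plywood board 130 x 430 x 8 mm under the four cradles, which stand in a row along its y, 110 mm apart. Origin: centre of the underside
- scanner: white and grey hand scanner, 155 mm long, 0.18 kg, lying flat on its pad. Origin: under its middle, at the underside; z up; x along it to the grey head. White handle: x -80 to +25 mm, 32 mm wide (y), 34 mm high; grey head: x +25 to +75 mm, 52 mm wide, 36 mm high
- scan_nose (a point): centre of the black window on the front of the scanner's head (76 mm along x from the scanner's origin, 18 mm up); axes as the scanner's: it reads along +x
- pad: fixed black rubber charging pad, 210 (x) x 110 (y) x 5 mm. Origin: centre of the underside; z up
- mallet: bystander: wooden mallet, head 76 mm across and 90 mm high standing on the bench, handle level 50 mm up, 180 mm long along its x. Origin: centre of the head's underside
- spool: bystander: red thread spool, 64 mm across, 80 mm high. Origin: centre of its underside
- iron_block: bystander: wooden block 70 x 160 x 50 mm with a row of upright stitching irons, 150 mm high in all. Origin: centre of its underside
Mind the look-alikes: they are no part of the job. Leave any purple look-alike of the bottle_blue alone. What is shaped like the bottle_yellow but turquoise is not meant.

How it is judged:
By the outcome, as a careful person would: the job done as asked, in the order asked, and still so for the second after the job is handed in, with the robot touching nothing.
Of bottle_red, bottle_blue, bottle_green, bottle_yellow only 3 to 4 are there at a start; the rules pass over those that are not, and their reading is None.
At some moment in a run one of scanner, bottle_red, bottle_blue, bottle_green, bottle_yellow may be knocked a few centimetres aside while the robot is not near it.
Once in a run the grip may slacken for a moment while it holds something.
It also fails if it takes over 210 s, if anything falls off the work surface, if the arm or the gripper's body presses on something with over 40 N, if the wrist force passes 120 N, or if a joint passes its speed limit or range.

ROBOT

A 6-joint arm with a two-finger parallel gripper is mounted at the origin on the work surface. World frame = base frame: x ahead of the robot, y to its left, z up, the work surface at z = 0. Lengths are in m, angles in rad, forces in N, time in s.
With the tool pointing down it reaches from about 0.275 to 0.975 m from the base axis. Payload 8.4 kg.
Tool frame: the origin (TCP) lies at the very end of the fingers, on their centre line; the grasp point (between the pads) lies 19 mm behind it; z points along the fingers, y is the line along which they close (so a half turn about z gives the same grasp; the last joint's range is limited). The gripper opens to 92 mm and grips with 3 to 60 N. Pads are 20 mm wide; open, the fingers measure 128 mm over their backs; the gripper's body (75 mm by 189 mm) begins 69 mm behind the grasp point.
Start: joints at [-1.277, 0.353, 1.633, -0, 1.155, -0.002], TCP at [0.182, -0.598, 0.215] pointing down, gripper open.
Joint ranges: [-2.63, 2.63], [-0.92, 2.1], [0.06, 2.66], [-1.3, 4.44], [0, 2.69], [-3.02, 3.02]. Speed limits (rad/s): [2.22, 2.22, 2.79, 3.14, 3.14, 3.14].

INTERFACE

Orientations are given as a unit quaternion [x, y, z, w].
In Python, from cell import * gives the robot as it stands.
- The arm moves only by the tool jog_arm, never from a script. Its argument "rows" is one flat list of numbers, 5 for each row, row after row: the finger opening in mm, from 0 to 91.9, then the shift along the tool's x, y, z each as a share of 10 cm, from -1 to 1, then the turn about the tool's z as a share of 90 degrees, from -1 to 1. In form: [grip, dx, dy, dz, turn, grip, dx, dy, dz, turn, ...]. A call has exactly 8 rows; each row is the pose to reach, as a shift and turn from the pose commanded when the call began, along the tool's axes at that moment; what a row does not reach only later rows make up. A row lasts 1/10 s, in which the tool goes at most 50 mm and 8.59 degrees, less where a joint would pass 70% of its speed; a pose out of reach is approached as far as the arm can. A call with a number of a shift or a turn outside -1 to 1 is refused whole. A call with a gripper value outside its range is refused whole. The fingers move at their own pace and stop on an object; "squeeze" is the grip in N (left out, the last holds). Time passes only in rows, so rows that repeat a pose let the fingers close, or fill a call up. It gives the time, the measured TCP pose, the force, the opening and the grip force at its end, in the units of the state.
- state(): the state, without advancing time (a new reading comes with each control period).
- get_image(name): name is "scene" or "top" or "wrist"; returns the picture (480x640x3 uint8, blue, green, red); there is no depth.
- calibration(name): a dict with "mtx" (3x3 intrinsics, pixels), "camera_from_world" (4x4, takes a point from world to camera coordinates); the wrist camera has in their place "tool_from_camera" (4x4, takes a point from camera to tool coordinates, whose origin is the TCP and whose axes are the flange's). Camera axes: x right, y up, looking along -z (the intrinsics and any distortion apply to the point x, -y, -z); pixel columns grow to the right and rows downward; lengths in m; the calibration is good to about 2 mm. A picture is of the moment at which its call begins: read the wrist's pose just before it. calibration takes no time and is no camera call.
- job_done(): hands the job in; it is judged then, once.
The state is a dict: "clock": time; "joint_positions": joint angles; "dq": joint speeds; "effort": joint torques, N m; "ee_pos": TCP position; "eef_rot": TCP orientation; "force": force on the tool from outside, world axes, zero at the start; "moment": the same for the moment, N m; "width": finger opening in m; "grasp_force": force on a finger pad.
Only numpy, scipy, OpenCV 4.12 (cv2) and the standard library are available. Lean on these libraries where they do the work, as an engineer would, in place of code of your own. Each camera call takes 0.05 s, during which the arm holds its last target. There are 200 camera calls.

## Working session

There is one attempt and no reset: what is moved stays moved. The work goes in short steps, Python scripts to look and compute and a tool call to move; the robot and the scene stay as the last step left them, time stands still between calls to the robot, and variables do not carry over. Pictures are saved under pics/ and viewed, at most 14 in all, crops included, and the job is handed in when it is done.

Besides the shell and the picture viewer there is one more tool, called after "Request:" as name(argument=value, ...) on one line, values as JSON. jog_arm: Moves the arm, as the interface text tells. Its arguments: {"type":"object","properties":{"rows":{"type":"array"},"squeeze":{"type":"number"}},"required":["rows"]}

```bash
ls; mkdir -p pics; cat > h.py <<'E'
from cell import *
import numpy as np, cv2
from scipy.spatial.transform import Rotation as R
def P(px,z,name='top',img=None,T=None):
    "pixel -> world at height z"
    c=calibration(name); K=np.array(c['mtx'])
    if name=='wrist':
        s=T or state(); A=np.eye(4);A[:3,:3]=R.from_quat(s['eef_rot']).as_matrix();A[:3,3]=s['ee_pos']
        W=A@np.array(c['tool_from_camera'])
    else: W=np.linalg.inv(np.array(c['camera_from_world']))
    d=np.linalg.inv(K)@[px[0],px[1],1]; d=W[:3,:3]@[d[0],-d[1],-d[2]]; o=W[:3,3]
    return o+d*(z-o[2])/d[2]
E
python3 - <<'E'
from h import *
for n in('scene','top','wrist'):
    cv2.imwrite(f'pics/{n}0.png',get_image(n)); c=calibration(n); print(n,{k:np.round(v,3).tolist() for k,v in c.items()})
print(state())
E
```

```text
pics
scene {'mtx': [[553.865, 0.0, 331.272], [0.0, 553.865, 242.057], [0.0, 0.0, 1.0]], 'camera_from_world': [[0.708, 0.706, 0.0, -0.353], [-0.51, 0.511, 0.692, 0.202], [0.489, -0.49, 0.722, -1.579], [0.0, 0.0, 0.0, 1.0]]}
top {'mtx': [[608.557, 0.0, 315.0], [0.0, 608.557, 245.855], [0.0, 0.0, 1.0]], 'camera_from_world': [[0.025, -1.0, -0.015, 0.007], [0.995, 0.023, 0.098, -0.519], [-0.097, -0.017, 0.995, -1.568], [0.0, 0.0, 0.0, 1.0]]}
wrist {'mtx': [[350.539, 0.0, 314.893], [0.0, 350.539, 239.833], [0.0, 0.0, 1.0]], 'tool_from_camera': [[0.001, 0.969, 0.247, 0.069], [1.0, -0.001, -0.0, 0.0], [0.0, 0.247, -0.969, -0.169], [0.0, 0.0, 0.0, 1.0]]}
{'clock': 0.15, 'joint_positions': array([-1.27742234e+00,  3.53502740e-01,  1.63395571e+00,  1.35687060e-05,
        1.15523784e+00, -2.37903783e-03]), 'dq': array([-0.00077281, -0.00017871, -0.00300257,  0.0007326 ,  0.00085868,
       -0.00102825]), 'effort': array([-1.31819097e-04, -5.94206643e+01, -3.34470391e+01,  6.98045455e-02,
        2.04173609e-02, -6.16095735e-05]), 'ee_pos': array([ 0.18206612, -0.59748399,  0.21403087]), 'eef_rot': array([ 9.89086432e-01,  1.47335420e-01, -7.38657095e-05, -5.46890028e-04]), 'force': array([-0.26818676,  0.18161142,  1.26257966]), 'moment': array([0.07116058, 0.00082474, 0.02175127]), 'grasp_force': 0.0, 'width': 0.09168854525622773}
```

View pics/top0.png

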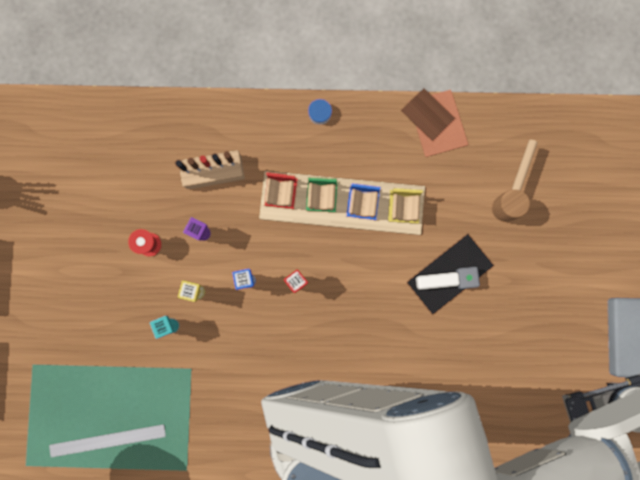

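View pics/scene0.png

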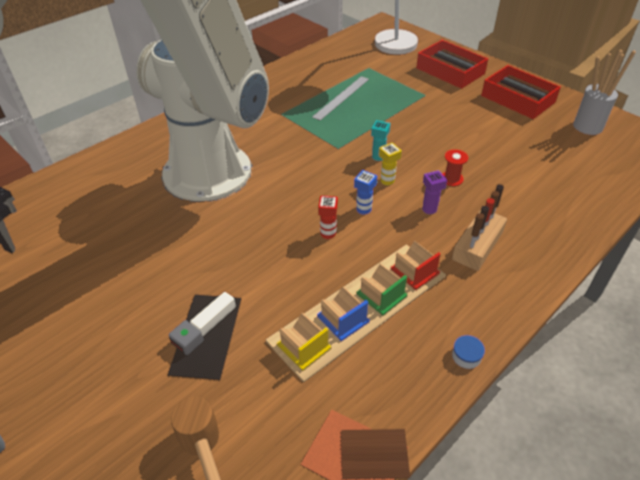

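```bash
python3 - <<'E'
from h import *
im=cv2.imread('pics/top0.png')[160:310,120:500]
a=cv2.resize(im[:,:190],None,fx=4.2,fy=4,interpolation=cv2.INTER_CUBIC); 
a=cv2.resize(im[60:150,:190],None,fx=4,fy=4,interpolation=cv2.INTER_CUBIC)
b=cv2.resize(im[0:90,125:315],None,fx=4,fy=4,interpolation=cv2.INTER_CUBIC)
cv2.imwrite('pics/c1.png',cv2.resize(np.vstack([a,b[:240]]),(760,600)) if 0 else np.vstack([a[:300],b[:300]]))
E
```

```text
(no output)
```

View pics/c1.png

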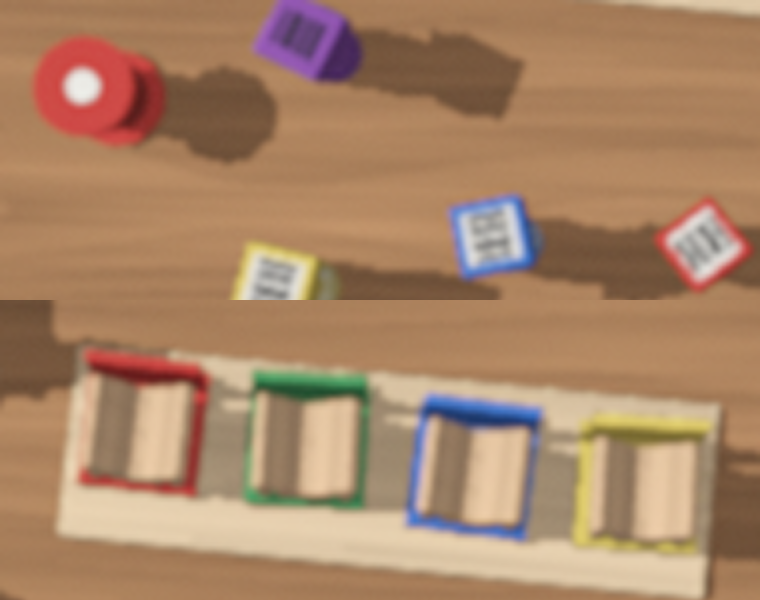

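```bash
python3 - <<'E'
from h import *
A=lambda x,y:(120+x/4,220+y/4); B=lambda x,y:(245+x/4,160+(y-300)/4)
def quad(n,pts):
    w=np.array([P(p,.110)[:2] for p in pts]); e=w[1]-w[0]; print(n,w.mean(0).round(4),'side ang',np.degrees(np.arctan2(e[1],e[0])).round(1),'side',np.linalg.norm(e).round(3))
quad('red',[A(*p) for p in[(709,198),(750,245),(699,291),(655,240)]])
quad('blue',[A(*p) for p in[(450,210),(520,196),(538,264),(466,279)]])
print('yellow',P((189.5,291.5),.11))
for n,p,q in[('red',(88,352),(208,369)),('green',(252,371),(367,376)),('blue',(428,395),(542,407)),('yellow',(583,416),(712,424))]:
    a,b=P(B(*p),.076)[:2],P(B(*q),.076)[:2]; d=b-a; print(n,'plate back mid',((a+b)/2).round(4),'ang of plate',np.degrees(np.arctan2(d[1],d[0])).round(1),np.linalg.norm(d).round(3))
for p in[(82,345),(720,405),(705,598),(57,535)]: print(P(B(*p),.008).round(4))
print('scanner',P((417,282),.039),P((479,277),.041),'pad',[P(p,.005).round(3)[:2].tolist() for p in[(467,235),(493,266),(434,313),(408,284)]])
T=R.from_quat(state()['eef_rot']).as_matrix();print(T.round(3))
E
```

```text
red [0.4225 0.0627] side ang -137.4 side 0.039
blue [0.4232 0.1924] side ang -77.3 side 0.044
yellow [0.38994035 0.32451308 0.11      ]
red plate back mid [0.694  0.1074] ang of plate -96.9 0.078
green plate back mid [0.6878 0.0036] ang of plate -91.3 0.074
blue plate back mid [ 0.6723 -0.109 ] ang of plate -94.9 0.073
yellow plate back mid [ 0.6623 -0.2128] ang of plate -92.4 0.082
[0.7183 0.1571 0.008 ]
[ 0.6867 -0.2699  0.008 ]
[ 0.557 -0.261  0.008]
[0.5893 0.1695 0.008 ]
scanner [ 0.42985887 -0.24610016  0.039     ] [ 0.44643696 -0.40458269  0.041     ] pad [[0.559, -0.382], [0.478, -0.45], [0.351, -0.296], [0.425, -0.228]]
[[ 0.957  0.291 -0.   ]
 [ 0.291 -0.957  0.001]
 [ 0.    -0.001 -1.   ]]
```

View pics/wrist0.png

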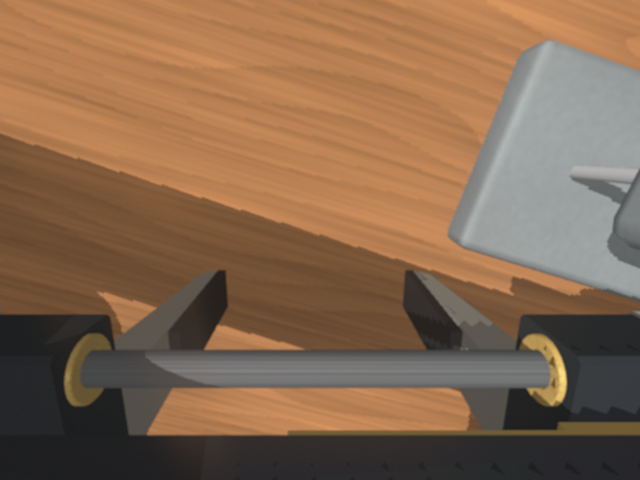

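Request:
jog_arm(rows=[91, 0.7, -0.94, 0, 0, 91, 0.7, -0.94, 0, 0, 91, 0.7, -0.94, 0, 0, 91, 0.7, -0.94, 0, 0, 91, 0.7, -0.94, 0, 0, 91, 0.7, -0.94, 0, 0, 91, 0.7, -0.94, 0, 0, 91, 0.7, -0.94, 0, 0], squeeze=30)

```text
clock: 0.95
ee_pos: [0.2214, -0.4883, 0.2144]
eef_rot: [0.989, 0.147, -0.0, -0.0]
force: [0.4, 0.2, 0.8]
width: 0.0911
grasp_force: 0.0
```

Request:
jog_arm(rows=[91, 0.7, -0.94, 0, 0, 91, 0.7, -0.94, 0, 0, 91, 0.7, -0.94, 0, 0, 91, 0.7, -0.94, 0, 0, 91, 0.7, -0.94, 0, 0, 91, 0.7, -0.94, 0, 0, 91, 0.7, -0.94, 0, 0, 91, 0.7, -0.94, 0, 0])

```text
clock: 1.75
ee_pos: [0.261, -0.378, 0.2145]
eef_rot: [0.989, 0.147, -0.0, -0.0]
force: [0.3, -0.3, 0.0]
width: 0.0908
grasp_force: 0.0
```

Request:
jog_arm(rows=[91, 0.7, -0.94, 0, 0, 91, 0.7, -0.94, 0, 0, 91, 0.7, -0.94, 0, 0, 91, 0.7, -0.94, 0, 0, 91, 0.7, -0.94, 0, 0, 91, 0.7, -0.94, 0, 0, 91, 0.7, -0.94, 0, 0, 91, 0.7, -0.94, 0, 0])

```text
clock: 2.55
ee_pos: [0.3006, -0.2676, 0.2145]
eef_rot: [0.989, 0.147, -0.0, -0.0]
force: [0.1, -0.7, -0.4]
width: 0.091
grasp_force: 0.0
```

Request:
jog_arm(rows=[91, 0.7, -0.94, 0, 0, 91, 0.7, -0.94, 0, 0, 91, 0.7, -0.94, 0, 0, 91, 0.7, -0.94, 0, 0, 91, 0.7, -0.94, 0, 0, 91, 0.7, -0.94, 0, 0, 91, 0.7, -0.94, 0, 0, 91, 0.7, -0.94, 0, 0])

```text
clock: 3.35
ee_pos: [0.3402, -0.1573, 0.2145]
eef_rot: [0.989, 0.147, -0.0, 0.0]
force: [0.4, -0.1, -0.7]
width: 0.0911
grasp_force: 0.0
```

Request:
jog_arm(rows=[91, 0.7, -0.94, 0, 0, 91, 0.7, -0.94, 0, 0, 91, 0.7, -0.94, 0, 0, 91, 0.7, -0.94, 0, 0, 91, 0.7, -0.94, 0, 0, 91, 0.7, -0.94, 0, 0, 91, 0.7, -0.94, 0, 0, 91, 0.7, -0.94, 0, 0])

```text
clock: 4.15
ee_pos: [0.3798, -0.047, 0.2146]
eef_rot: [0.989, 0.147, -0.0, 0.0]
force: [0.5, -0.5, -0.8]
width: 0.0908
grasp_force: 0.0
```

Request:
jog_arm(rows=[91, 0.7, -0.94, 0, -0.29, 91, 0.7, -0.94, 0, -0.29, 91, 0.7, -0.94, 0, -0.29, 91, 0.7, -0.94, 0, -0.29, 91, 0.7, -0.94, 0, -0.29, 91, 0.7, -0.94, 0, -0.29, 91, 0.7, -0.94, 0, -0.29, 91, 0.7, -0.94, 0, -0.29])

```text
clock: 4.95
ee_pos: [0.4194, 0.0633, 0.2146]
eef_rot: [0.931, 0.366, 0.0, 0.0]
force: [0.4, 0.3, -0.2]
width: 0.0909
grasp_force: 0.0
```

```bash
python3 - <<'E'
from h import *
s=state(); print(s['clock'],s['ee_pos'],s['joint_positions'].round(2)); 
T=R.from_quat(s['eef_rot']).as_matrix(); print(T.round(3))
t=get_image('top'); w=get_image('wrist'); cv2.imwrite('pics/top1.png',t); 
cv2.imwrite('pics/w1.png',np.hstack([w[100:450,100:540],cv2.resize(t[160:340,120:300],(350,350),interpolation=cv2.INTER_CUBIC)]))
E
```

```text
4.95 [0.4193693  0.06331403 0.21464658] [ 0.15  0.03  2.04 -0.    1.07  0.97]
[[ 0.732  0.681  0.   ]
 [ 0.681 -0.732 -0.   ]
 [ 0.     0.    -1.   ]]
```

View pics/w1.png

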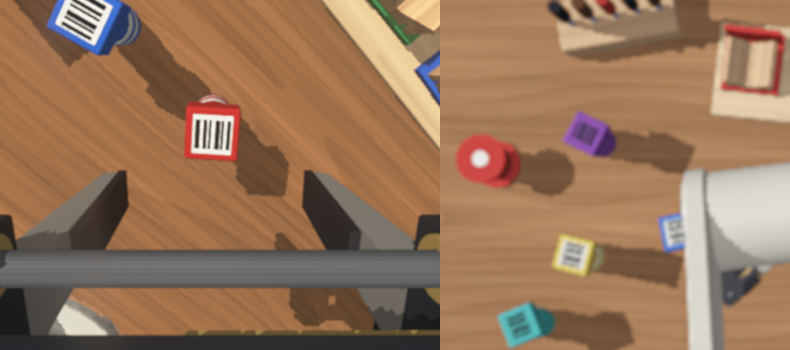

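```bash
cat >> h.py <<'E'
def rel(w):
    "world point -> shift in tool axes, in 10cm units"
    s=state(); return (R.from_quat(s['eef_rot']).as_matrix().T@(np.asarray(w)-s['ee_pos'])*10).round(3)
def ang():
    T=R.from_quat(state()['eef_rot']).as_matrix(); return np.degrees(np.arctan2(T[1,0],T[0,0]))
E
python3 - <<'E'
from h import *
c=np.array([P((100+u,100+v),.11,'wrist') for u,v in[(189,105),(239,104),(238,160),(186,158)]])
m=c.mean(0);print(m,np.linalg.norm(np.diff(c,axis=0),axis=1)); 
for i in range(4):
    e=c[(i+1)%4]-c[i]; print(np.degrees(np.arctan2(e[1],e[0]))%90)
m[2]=.077;print(rel(m),ang())
E
```

```text
[0.42250426 0.06819595 0.11      ] [0.03934731 0.04612947 0.0425876 ]
44.176028402286455
42.98171380597341
40.71527544347683
38.76618021450902
[ 0.053 -0.013  1.377] 42.96255119142124
```

Request:
jog_arm(rows=[91, 0.03, -0.01, 0.3, 0.01, 91, 0.05, -0.01, 0.6, 0.01, 91, 0.05, -0.01, 0.9, 0.01, 91, 0.05, -0.01, 0.9, 0.01, 91, 0.05, -0.01, 0.9, 0.01, 91, 0.05, -0.01, 0.9, 0.01, 91, 0.05, -0.01, 0.9, 0.01, 91, 0.05, -0.01, 0.9, 0.01])

```text
clock: 5.85
ee_pos: [0.4233, 0.0683, 0.1256]
eef_rot: [0.933, 0.36, 0.001, 0.0]
force: [-0.3, -0.4, -0.6]
width: 0.091
grasp_force: 0.0
```

Request:
jog_arm(rows=[91, 0, 0, 0.2, 0, 91, 0, 0, 0.4, 0, 91, 0, 0, 0.48, 0, 91, 0, 0, 0.48, 0, 60, 0, 0, 0.48, 0, 30, 0, 0, 0.48, 0, 30, 0, 0, 0.48, 0, 30, 0, 0, 0.48, 0], squeeze=30)

```text
clock: 6.65
ee_pos: [0.4228, 0.0683, 0.077]
eef_rot: [0.933, 0.36, 0.0, 0.0]
force: [-0.2, 0.8, 0.1]
width: 0.0611
grasp_force: 0.0
```

Request:
jog_arm(rows=[30, 0, 0, 0, 0, 30, 0, 0, 0, 0, 30, 0, 0, 0, 0, 30, 0, 0, 0, 0, 30, 0, 0, 0, 0, 30, 0, 0, -0.1, 0, 30, 0, 0, -0.2, 0, 30, 0, 0, -0.3, 0])

```text
clock: 7.45
ee_pos: [0.4226, 0.0682, 0.1076]
eef_rot: [0.933, 0.36, 0.0, 0.0]
force: [0.3, -0.9, -0.9]
width: 0.0441
grasp_force: 29.5
```

Request:
jog_arm(rows=[30, 0, 0, -0.2, 0, 30, 0, 0, -0.4, 0, 30, 0.1, 0.05, -0.6, 0, 30, 0.2, 0.1, -0.8, 0, 30, 0.3, 0.15, -1, 0, 30, 0.4, 0.2, -1, 0, 30, 0.5, 0.25, -1, 0, 30, 0.6, 0.27, -1, 0])

```text
clock: 8.25
ee_pos: [0.4853, 0.0885, 0.2057]
eef_rot: [0.933, 0.359, -0.001, -0.0]
force: [-0.9, 0.1, -1.8]
width: 0.0441
grasp_force: 29.5
```

Request:
jog_arm(rows=[30, 0.1, 0.05, -0.1, 0.08, 30, 0.2, 0.1, -0.2, 0.16, 30, 0.3, 0.15, -0.3, 0.24, 30, 0.4, 0.2, -0.4, 0.32, 30, 0.5, 0.25, -0.5, 0.4, 30, 0.62, 0.27, -0.5, 0.48, 30, 0.62, 0.27, -0.5, 0.51, 30, 0.62, 0.27, -0.5, 0.51])

```text
clock: 9.05
ee_pos: [0.5489, 0.1103, 0.255]
eef_rot: [0.999, -0.033, -0.001, 0.0]
force: [-0.1, 0.1, -1.7]
width: 0.044
grasp_force: 29.5
```

```bash
python3 - <<'E'
from h import *
s=state(); print(s['clock'],s['ee_pos'],s['joint_positions'].round(2),ang()) 
w=get_image('wrist'); cv2.imwrite('pics/w2.png',w)
E
```

```text
9.05 [0.54890711 0.11028164 0.25504192] [0.2  0.22 1.73 0.   1.2  1.83] -3.7715341621137384
```

View pics/w2.png

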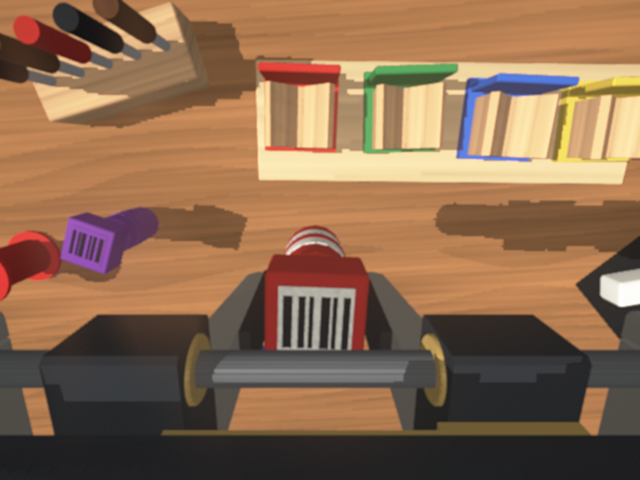

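```bash
python3 - <<'E'
from h import *
w=cv2.imread('pics/w2.png'); a=w[50:190,245:445]; b=w[50:190,440:640]
cv2.imwrite('pics/c2.png',np.vstack([cv2.resize(k[:105],None,fx=4,fy=2.8,interpolation=cv2.INTER_CUBIC) for k in(a,b)]))
E
```

```text
(no output)
```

View pics/c2.png

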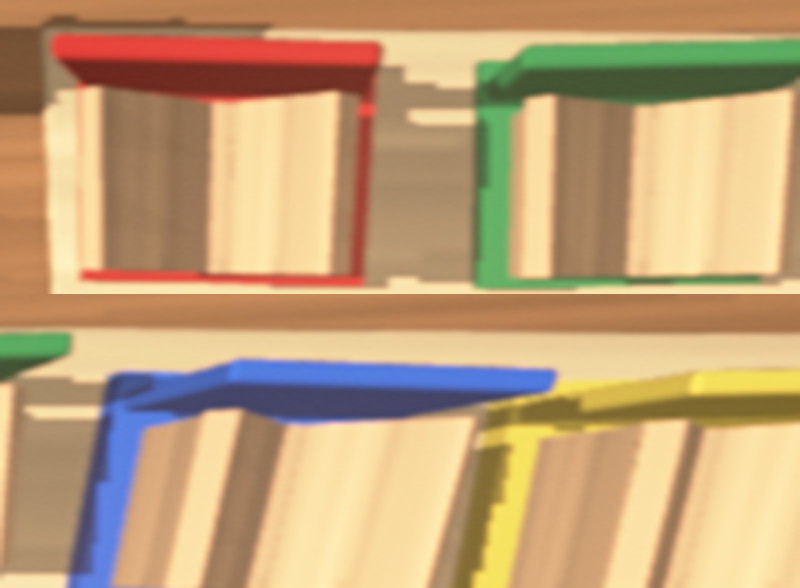

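```bash
python3 - <<'E'
from h import *
q=lambda x,y:(245+x/4,50+y/2.8); q2=lambda x,y:(440+x/4,50+(y-294)/2.8)
for n,a,b in[('red back',q(52,36),q(382,44)),('red front',q(62,58),q(378,66)),('green back',q(528,48),(457.5,64.5)),('green front',q(520,70),(457,71)),('blue back',q2(238,360),q2(556,371)),('blue front',q2(230,380),q2(550,391))]:
    A,B=P(a,.076,'wrist'),P(b,.076,'wrist'); d=B-A; print(n,((A+B)/2).round(4),np.degrees(np.arctan2(d[1],d[0])).round(2),np.linalg.norm(d).round(4))
A,B=P(q(80,272),.061,'wrist'),P(q(358,275),.061,'wrist');print('red lips',A.round(4),B.round(4),(A+B)/2)
E
```

```text
red back [0.694  0.1148 0.076 ] -95.42 0.075
red front [0.6874 0.1146 0.076 ] -95.51 0.0722
green back [0.686  0.0078 0.076 ] -91.88 0.0732
green front [0.68   0.0089 0.076 ] -91.03 0.0748
blue back [ 0.6708 -0.104   0.076 ] -96.19 0.0735
blue front [ 0.6648 -0.103   0.076 ] -96.19 0.0743
red lips [0.6237 0.1551 0.061 ] [0.6182 0.0856 0.061 ] [0.62095588 0.120383   0.061     ]
```

Request:
jog_arm(rows=[30, 0.16, 0, 0, 0.01, 30, 0.32, -0.06, 0, 0.019, 30, 0.48, -0.06, 0, 0.019, 30, 0.64, -0.06, 0, 0.019, 30, 0.8, -0.06, 0, 0.019, 30, 0.96, -0.06, 0, 0.019, 30, 0.96, -0.06, 0, 0.019, 30, 0.96, -0.06, 0, 0.019])

```text
clock: 9.9
ee_pos: [0.6446, 0.1097, 0.2556]
eef_rot: [0.999, -0.047, -0.001, 0.0]
force: [0.1, -1.4, -2.2]
width: 0.0442
grasp_force: 29.5
```

Request:
jog_arm(rows=[30, 0.16, -0.02, 0, 0, 30, 0.32, -0.04, 0, 0, 30, 0.48, -0.06, 0, 0, 30, 0.64, -0.083, 0, 0, 30, 0.8, -0.083, 0, 0, 30, 0.966, -0.083, 0, 0, 30, 0.966, -0.083, 0, 0, 30, 0.966, -0.083, 0, 0])

```text
clock: 10.7
ee_pos: [0.7413, 0.1089, 0.2561]
eef_rot: [0.999, -0.047, -0.001, 0.0]
force: [0.3, 0.5, -2.1]
width: 0.0445
grasp_force: 29.5
```

Request:
jog_arm(rows=[30, 0, 0, 0.2, 0, 30, 0, 0, 0.4, 0, 30, 0, 0, 0.6, 0, 30, 0, 0, 0.7, 0, 30, 0, 0, 0.8, 0, 30, 0, 0, 0.9, 0, 30, 0, 0, 0.9, 0, 30, 0, 0, 0.9, 0])

```text
clock: 11.5
ee_pos: [0.7425, 0.1089, 0.1669]
eef_rot: [0.999, -0.048, 0.0, -0.0]
force: [0.2, -0.6, -1.1]
width: 0.0441
grasp_force: 29.5
```

```bash
python3 - <<'E'
from h import *
s=state(); print(s['clock'],s['ee_pos'],s['width'],ang()) 
print(rel([.742,.1093,.106]))
cv2.imwrite('pics/w3.png',get_image('wrist'))
E
```

```text
11.5 [0.74246861 0.10888885 0.16694376] 0.04414731076705868 -5.4612131059594855
[-0.005 -0.004  0.609]
```

View pics/w3.png

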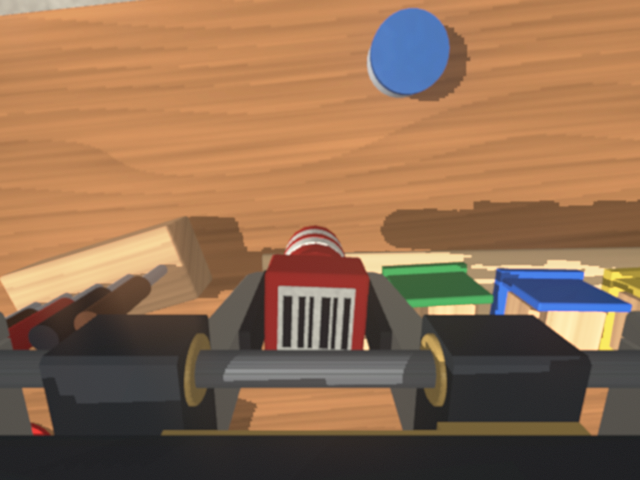

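Request:
jog_arm(rows=[30, 0, 0, 0.2, 0, 30, 0, 0, 0.4, 0, 30, 0, 0, 0.5, 0, 30, 0, 0, 0.61, 0, 30, 0, 0, 0.61, 0, 30, -0.1, 0, 0.61, 0, 30, -0.2, 0, 0.61, 0, 30, -0.3, 0, 0.61, 0])

```text
clock: 12.35
ee_pos: [0.713, 0.1121, 0.1069]
eef_rot: [0.999, -0.048, 0.002, -0.0]
force: [8.3, 0.1, 1.2]
width: 0.0436
grasp_force: 30.0
```

Request:
jog_arm(rows=[30, -0.08, 0, 0, 0, 30, -0.16, 0, 0, 0, 30, -0.24, 0, 0, 0, 30, -0.32, 0, 0, 0, 30, -0.4, 0, 0, 0, 30, -0.48, 0, 0, 0, 30, -0.56, 0, 0, 0, 30, -0.64, 0, 0, 0])

```text
clock: 13.15
ee_pos: [0.6518, 0.1181, 0.1082]
eef_rot: [0.999, -0.047, 0.004, -0.001]
force: [7.6, -0.4, 1.5]
width: 0.0436
grasp_force: 30.0
```

```bash
python3 - <<'E'
from h import *
s=state(); print(s['clock'],s['ee_pos'],s['width'],s['force'].round(1),s['moment'].round(2)) 
w=get_image('wrist');t=get_image('scene')
cv2.imwrite('pics/w4.png',np.hstack([w[150:400,170:470],cv2.resize(t[200:325,380:530],(300,250),interpolation=cv2.INTER_CUBIC)]))
E
```

```text
13.15 [0.6518287  0.11809632 0.10817659] 0.04357032211221595 [ 7.6 -0.4  1.5] [-0.14 -1.76 -0.02]
```

View pics/w4.png

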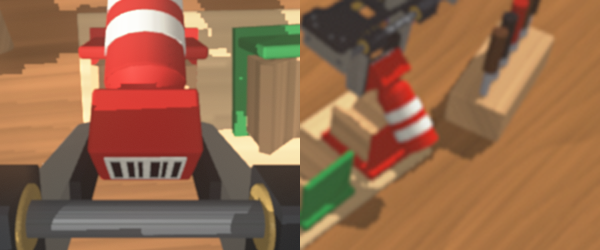

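Request:
jog_arm(rows=[30, -0.1, 0, 0.05, 0, 30, -0.2, 0, 0.1, 0, 30, -0.3, 0, 0.15, 0, 30, -0.4, 0, 0.2, 0, 30, -0.5, 0, 0.23, 0, 30, -0.6, 0, 0.23, 0, 30, -0.68, 0, 0.23, 0, 30, -0.74, 0, 0.23, 0])

```text
clock: 14.05
ee_pos: [0.5727, 0.1247, 0.0822]
eef_rot: [0.999, -0.048, -0.002, 0.0]
force: [1.0, 0.5, -1.1]
width: 0.0436
grasp_force: 30.0
```

```bash
python3 - <<'E'
from h import *
s=state(); print(s['clock'],s['ee_pos'],s['width'],s['force'].round(1),s['moment'].round(2)) 
p=np.array([.6874,.1146,0]);u=np.array([-.9954,.0958,0]);print('s',(s['ee_pos']-p)@u, rel(p+u*.108+[0,0,.045]))
w=get_image('wrist');t=get_image('scene')
cv2.imwrite('pics/w5.png',np.hstack([w[150:400,170:470],cv2.resize(t[200:325,360:510],(300,250),interpolation=cv2.INTER_CUBIC)]))
E
```

```text
14.05 [0.5726824  0.12470686 0.08219365] 0.04364850198010547 [ 1.   0.5 -1.1] [-0.02  0.05 -0.  ]
s 0.11515813697684318 [ 0.073 -0.01   0.372]
```

View pics/w5.png

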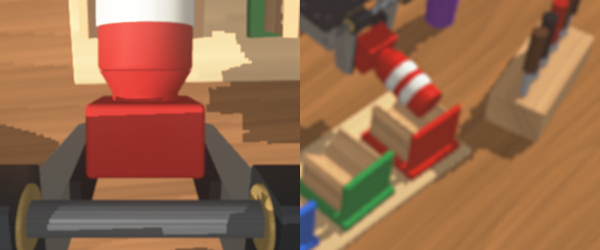

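Request:
jog_arm(rows=[30, 0.04, -0.01, 0.08, 0, 30, 0.05, -0.01, 0.16, 0, 30, 0.05, -0.01, 0.22, 0, 30, 0.05, -0.01, 0.27, 0, 30, 0.05, -0.01, 0.31, 0, 30, 0.05, -0.01, 0.35, 0, 30, 0.05, -0.01, 0.36, 0, 30, 0.05, -0.01, 0.36, 0])

```text
clock: 14.95
ee_pos: [0.5778, 0.1251, 0.0448]
eef_rot: [0.999, -0.048, -0.003, 0.0]
force: [-7.2, 0.8, 1.9]
width: 0.0438
grasp_force: 30.0
```

Request:
jog_arm(rows=[50, 0, 0, 0, 0, 65, 0, 0, 0, 0, 65, 0, 0, 0, 0, 65, 0, 0, 0, 0, 65, 0, 0, -0.1, 0, 65, 0, 0, -0.3, 0, 75, 0, 0, -0.5, 0, 91, 0, 0, -0.8, 0])

```text
clock: 15.75
ee_pos: [0.5795, 0.1251, 0.1271]
eef_rot: [0.999, -0.048, -0.001, 0.0]
force: [1.8, 0.3, -0.0]
width: 0.0788
grasp_force: 0.0
```

Request:
jog_arm(rows=[91, 0, 0, -0.3, 0, 91, 0, 0, -0.6, 0, 91, 0, 0, -0.8, 0, 91, 0, 0, -0.8, 0, 91, 0, 0, -0.8, 0, 91, 0, 0, -0.8, 0, 91, 0, 0, -0.8, 0, 91, 0, 0, -0.8, 0])

```text
clock: 16.55
ee_pos: [0.5797, 0.1252, 0.2055]
eef_rot: [0.999, -0.048, -0.001, 0.0]
force: [0.9, 0.6, -0.6]
width: 0.0909
grasp_force: 0.0
```

```bash
python3 - <<'E'
from h import *
s=state(); print(s['clock'],s['ee_pos'],s['width'],s['force'].round(1),ang()) 
w=get_image('wrist');t=get_image('top');cv2.imwrite('pics/wr6.png',w)
cv2.imwrite('pics/w6.png',np.hstack([w[0:350,140:540],cv2.resize(t[160:340,120:300],(400,350),interpolation=cv2.INTER_CUBIC)]))
E
```

```text
16.55 [0.5796699  0.1252276  0.20552671] 0.09088434575186068 [ 0.9  0.6 -0.6] -5.462786752527125
```

View pics/w6.png

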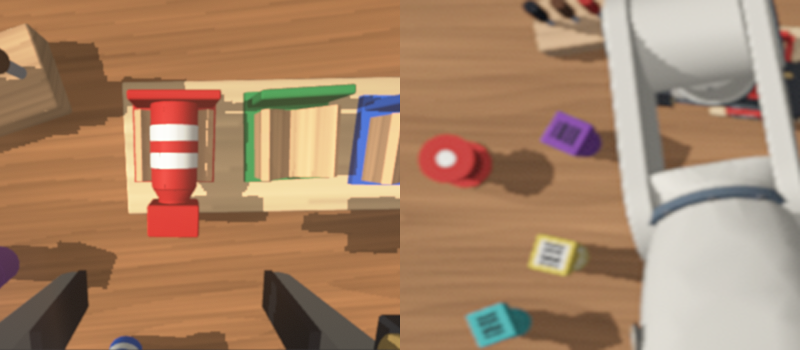

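Request:
jog_arm(rows=[91, -0.3, -0.1, 0, 0, 91, -0.6, -0.2, 0, 0, 91, -0.82, -0.29, 0, 0, 91, -0.82, -0.29, 0, 0, 91, -0.82, -0.29, 0, 0, 91, -0.82, -0.29, 0, 0, 91, -0.82, -0.29, 0, 0, 91, -0.82, -0.29, 0, 0])

```text
clock: 17.45
ee_pos: [0.5019, 0.1617, 0.2064]
eef_rot: [0.999, -0.048, -0.0, 0.0]
force: [-1.1, -0.4, -0.6]
width: 0.0907
grasp_force: 0.0
```

Request:
jog_arm(rows=[91, -0.3, -0.1, 0, -0.08, 91, -0.6, -0.2, 0, -0.16, 91, -0.82, -0.29, 0, -0.2, 91, -0.82, -0.29, 0, -0.2, 91, -0.82, -0.29, 0, -0.2, 91, -0.82, -0.29, 0, -0.2, 91, -0.82, -0.29, 0, -0.2, 91, -0.82, -0.29, 0, -0.2])

```text
clock: 18.25
ee_pos: [0.423, 0.1984, 0.2065]
eef_rot: [0.994, 0.109, -0.0, 0.0]
force: [0.1, 0.5, 0.2]
width: 0.0912
grasp_force: 0.0
```

```bash
cat >> h.py <<'E'
HUE={'red':(170,8),'blue':(105,120),'yellow':(22,34),'green':(50,75)}
def mask(im,c,smin=110,vmin=60):
    h=cv2.cvtColor(im,cv2.COLOR_BGR2HSV); a,b=HUE[c]
    hm=(h[...,0]>=a)&(h[...,0]<=b) if a<b else (h[...,0]>=a)|(h[...,0]<=b)
    return (hm&(h[...,1]>smin)&(h[...,2]>vmin)).astype(np.uint8)
def labels(c,name='wrist',z=.11):
    im=get_image(name); h=cv2.cvtColor(im,cv2.COLOR_BGR2HSV)
    m=mask(im,c); n,l,st,ce=cv2.connectedComponentsWithStats(m)
    for i in range(1,n):
        if st[i,4]<60: continue
        cs,_=cv2.findContours((l==i).astype(np.uint8),cv2.RETR_CCOMP,cv2.CHAIN_APPROX_NONE)
        hs=cv2.findContours((l==i).astype(np.uint8),cv2.RETR_CCOMP,cv2.CHAIN_APPROX_NONE)
        print(c,'blob',ce[i].round(0),st[i].tolist())
        for k,cc in enumerate(hs[0]):
            if hs[1][0][k][3]>=0 and cv2.contourArea(cc)>50:
                w=np.array([P(p[0],z,name)[:2] for p in cc],np.float32)*1000
                (cx,cy),(a,b),an=cv2.minAreaRect(w); print('  label at',round(cx/1000,4),round(cy/1000,4),'size',round(a,1),round(b,1),'ang mod 90',round(an%90,1))
    return im
E
python3 - <<'E'
from h import *
s=state(); print(s['clock'],s['ee_pos'],ang()); labels('blue')
labels('yellow','top')
E
```

```text
18.25 [0.42304237 0.19837429 0.20649029] 12.467037211905085
blue blob [627.  82.] [608, 39, 32, 74, 891]
blue blob [313. 233.] [286, 207, 56, 61, 1333]
  label at 0.4224 0.199 size 34.8 35.4 ang mod 90 12.5
yellow blob [401. 202.] [388, 189, 34, 34, 307]
```

Request:
jog_arm(rows=[91, 0, 0, 0.3, 0, 91, 0, 0, 0.6, 0, 91, 0, 0, 0.9, 0, 91, 0, 0, 0.9, 0, 91, 0, 0, 0.9, 0, 91, 0, 0, 0.9, 0, 91, 0, 0, 0.9, 0, 91, 0, 0, 0.9, 0])

```text
clock: 19.15
ee_pos: [0.4231, 0.199, 0.1177]
eef_rot: [0.994, 0.109, 0.001, -0.0]
force: [-0.8, 0.3, -0.8]
width: 0.0908
grasp_force: 0.0
```

Request:
jog_arm(rows=[91, 0, 0, 0.2, 0, 91, 0, 0, 0.39, 0, 91, 0, 0, 0.39, 0, 70, 0, 0, 0.39, 0, 30, 0, 0, 0.39, 0, 30, 0, 0, 0.39, 0, 30, 0, 0, 0.39, 0, 30, 0, 0, 0.39, 0])

```text
clock: 19.95
ee_pos: [0.4227, 0.1988, 0.078]
eef_rot: [0.994, 0.109, 0.0, -0.0]
force: [-0.4, 0.1, -0.8]
width: 0.0532
grasp_force: 0.0
```

Request:
jog_arm(rows=[30, 0, 0, 0, 0, 30, 0, 0, 0, 0, 30, 0, 0, 0, 0, 30, 0, 0, -0.15, 0, 30, 0, 0, -0.3, 0, 30, 0, 0, -0.5, 0, 30, 0, 0, -0.7, 0, 30, 0, 0, -0.9, 0])

```text
clock: 20.75
ee_pos: [0.422, 0.1985, 0.1681]
eef_rot: [0.994, 0.109, -0.0, 0.0]
force: [-0.4, 0.1, -1.3]
width: 0.0439
grasp_force: 30.0
```

```bash
python3 - <<'E'
from h import *
p=np.array([.6648,-.103,0]); t=np.radians(173.8); u=np.array([np.cos(t),np.sin(t),0]); print('u',u)
print(state()['ee_pos'],rel(p-u*.055+[0,0,.255]),ang(), (p-u*.055))
E
```

```text
u [-0.99415096  0.10799936  0.        ]
[0.42203483 0.19848851 0.16806736] [ 2.235  3.647 -0.871] 12.537230385611899 [ 0.7194783  -0.10893996  0.        ]
```

Request:
jog_arm(rows=[30, 0, 0, -0.15, 0, 30, 0, 0.1, -0.3, 0, 30, 0, 0.2, -0.45, 0, 30, 0.03, 0.3, -0.6, 0, 30, 0.06, 0.45, -0.75, 0, 30, 0.09, 0.6, -0.87, 0, 30, 0.12, 0.7, -0.87, 0, 30, 0.15, 0.8, -0.87, 0])

```text
clock: 21.55
ee_pos: [0.4544, 0.1233, 0.2541]
eef_rot: [0.994, 0.109, -0.0, -0.0]
force: [-0.4, -0.5, -1.8]
width: 0.0442
grasp_force: 30.0
```

Request:
jog_arm(rows=[30, 0.02, 0.15, 0, 0, 30, 0.04, 0.3, 0, 0, 30, 0.06, 0.45, 0, 0, 30, 0.08, 0.6, 0, 0, 30, 0.1, 0.7, 0, 0, 30, 0.12, 0.8, 0, 0, 30, 0.14, 0.9, 0, 0, 30, 0.15, 1.0, 0, 0])

```text
clock: 22.35
ee_pos: [0.4911, 0.029, 0.2544]
eef_rot: [0.994, 0.109, -0.0, -0.0]
force: [0.6, 0.5, -1.8]
width: 0.044
grasp_force: 30.0
```

Request:
jog_arm(rows=[30, 0.02, 0.15, 0, 0, 30, 0.04, 0.3, 0, 0, 30, 0.06, 0.45, 0, 0, 30, 0.08, 0.6, 0, 0, 30, 0.1, 0.7, 0, 0, 30, 0.12, 0.8, 0, 0, 30, 0.14, 0.9, 0, 0, 30, 0.15, 1.0, 0, 0])

```text
clock: 23.15
ee_pos: [0.5275, -0.0655, 0.2545]
eef_rot: [0.994, 0.109, -0.0, -0.0]
force: [-0.6, -0.4, -1.6]
width: 0.0437
grasp_force: 30.0
```

Request:
jog_arm(rows=[30, 0.05, 0.1, 0, 0.05, 30, 0.1, 0.2, 0, 0.1, 30, 0.15, 0.3, 0, 0.15, 30, 0.15, 0.39, 0, 0.2, 30, 0.15, 0.39, 0, 0.208, 30, 0.15, 0.39, 0, 0.208, 30, 0.15, 0.39, 0, 0.208, 30, 0.15, 0.39, 0, 0.208])

```text
clock: 23.95
ee_pos: [0.5501, -0.0993, 0.2547]
eef_rot: [0.999, -0.053, 0.0, -0.0]
force: [-0.5, -0.9, -2.5]
width: 0.0435
grasp_force: 30.0
```

```bash
cat >> h.py <<'E'
def plate(c,rows=230,im=None):
    "back & front top edges of the end plate: brighter upper blob part; fit lines"
    im=get_image('wrist') if im is None else im
    g=cv2.cvtColor(im,cv2.COLOR_BGR2HSV); m=mask(im,c)
    m[rows:]=0; n,l,st,ce=cv2.connectedComponentsWithStats(m); i=1+np.argmax(st[1:,4]); m=(l==i); x0,y0,w,hh,_=st[i]; print('blob',st[i])
    cols=[x for x in range(x0,x0+w) if m[:,x].any()]; top=np.array([(x,np.argmax(m[:,x])) for x in cols])
    ys=np.median(top[:,1]); k=top[abs(top[:,1]-ys)<6]
    # end of light top strip: biggest drop of V
    V=g[...,2].astype(int); fr=[(x,y+3+np.argmin(np.diff(V[y+3:y+18,x]))+1) for x,y in k]
    print('ncols',len(k),k[0],k[-1])
    for nm,q in(('back',k),('front',np.array(fr))):
        vx,vy,cx,cy=cv2.fitLine(q.astype(np.float32),cv2.DIST_HUBER,0,.01,.01).ravel()
        xa,xb=k[0][0],k[-1][0]+1; A,B=[P((x,cy+(x-cx)*vy/vx),.076,'wrist') for x in(xa,xb)]; d=B-A
        print(c,nm,((A+B)/2).round(4),np.degrees(np.arctan2(d[1],d[0])).round(2),np.linalg.norm(d).round(4))
E
python3 - <<'E'
from h import *
print(state()['clock'],state()['ee_pos'],state()['grasp_force'],ang())
im=get_image('wrist'); cv2.imwrite('pics/w7.png',im)
for c in('blue','yellow','green'): plate(c,im=im)
E
```

```text
23.95 [ 0.55014556 -0.09931658  0.25465157] 29.95752453804016 -6.096952170021816
blob [267  94  80  18 833]
ncols 80 [267  94] [346  97]
blue back [ 0.6701 -0.105   0.076 ] -96.05 0.0741
blue front [ 0.664  -0.1043  0.076 ] -96.05 0.0745
blob [ 368   87   94   87 2136]
ncols 93 [369  95] [461  88]
yellow back [ 0.6631 -0.2049  0.076 ] -92.05 0.0857
yellow front [ 0.6554 -0.2047  0.076 ] -92.02 0.0862
blob [147  87  80  15 614]
ncols 80 [147  94] [226  90]
green back [0.6853 0.005  0.076 ] -91.88 0.0746
green front [0.6795 0.0061 0.076 ] -92.28 0.0749
```

Request:
jog_arm(rows=[30, 0.15, 0, 0, 0, 30, 0.3, -0.03, 0, 0, 30, 0.45, -0.03, 0, 0, 30, 0.6, -0.03, 0, 0, 30, 0.75, -0.03, 0, 0, 30, 0.844, -0.03, 0, 0, 30, 0.844, -0.03, 0, 0, 30, 0.844, -0.03, 0, 0])

```text
clock: 24.8
ee_pos: [0.634, -0.1056, 0.2543]
eef_rot: [0.999, -0.054, -0.0, -0.0]
force: [-0.2, 1.1, -1.3]
width: 0.0438
grasp_force: 30.0
```

Request:
jog_arm(rows=[30, 0.15, 0, 0, 0, 30, 0.3, -0.03, 0, 0, 30, 0.45, -0.03, 0, 0, 30, 0.6, -0.03, 0, 0, 30, 0.75, -0.03, 0, 0, 30, 0.844, -0.03, 0, 0, 30, 0.844, -0.03, 0, 0, 30, 0.844, -0.03, 0, 0])

```text
clock: 25.6
ee_pos: [0.718, -0.1118, 0.2544]
eef_rot: [0.999, -0.054, -0.0, -0.0]
force: [1.5, 0.2, -0.9]
width: 0.0438
grasp_force: 30.0
```

Request:
jog_arm(rows=[30, 0, 0, 0.2, 0, 30, 0, 0, 0.4, 0, 30, 0, 0, 0.6, 0, 30, 0, 0, 0.7, 0, 30, 0, 0, 0.8, 0, 30, 0, 0, 0.9, 0, 30, 0, 0, 0.9, 0, 30, 0, 0, 0.9, 0])

```text
clock: 26.4
ee_pos: [0.7189, -0.1119, 0.1649]
eef_rot: [0.999, -0.054, 0.0, 0.0]
force: [0.3, -0.6, -1.7]
width: 0.0441
grasp_force: 30.0
```

Request:
jog_arm(rows=[30, 0, 0, 0.2, 0, 30, 0, 0, 0.4, 0, 30, 0, 0, 0.5, 0, 30, 0, 0, 0.59, 0, 30, 0, 0, 0.59, 0, 30, -0.1, 0, 0.59, 0, 30, -0.2, 0, 0.59, 0, 30, -0.3, 0, 0.59, 0])

```text
clock: 27.2
ee_pos: [0.6889, -0.1087, 0.1066]
eef_rot: [0.999, -0.054, 0.001, 0.0]
force: [8.9, -0.2, 2.7]
width: 0.0439
grasp_force: 30.0
```

Request:
jog_arm(rows=[30, -0.08, 0, 0, 0, 30, -0.16, 0, 0, 0, 30, -0.24, 0, 0, 0, 30, -0.32, 0, 0, 0, 30, -0.4, 0, 0, 0, 30, -0.48, 0, 0, 0, 30, -0.56, 0, 0, 0, 30, -0.64, 0, 0, 0])

```text
clock: 28.0
ee_pos: [0.6284, -0.1022, 0.1081]
eef_rot: [0.999, -0.054, 0.005, 0.0]
force: [7.6, -0.8, -0.2]
width: 0.0438
grasp_force: 30.0
```

Request:
jog_arm(rows=[30, -0.1, 0, 0.05, 0, 30, -0.2, 0, 0.1, 0, 30, -0.3, 0, 0.15, 0, 30, -0.4, 0, 0.2, 0, 30, -0.5, 0, 0.23, 0, 30, -0.6, 0, 0.23, 0, 30, -0.68, 0, 0.23, 0, 30, -0.74, 0, 0.23, 0])

```text
clock: 28.8
ee_pos: [0.5494, -0.0935, 0.0824]
eef_rot: [0.999, -0.054, -0.001, -0.0]
force: [-0.5, 0.7, -2.4]
width: 0.0437
grasp_force: 30.0
```

```bash
python3 - <<'E'
from h import *
s=state(); print(s['clock'],s['ee_pos'],s['width'],s['force'].round(1),s['moment'].round(2)) 
p=np.array([.664,-.1048,0]);t=np.radians(173.95);u=np.array([np.cos(t),np.sin(t),0]);print('s',(s['ee_pos']-p)@u, rel(p+u*.110+[0,0,.045]))
im=get_image('wrist'); cv2.imwrite('pics/w8.png',im); print(labels('blue')is None)
E
```

```text
28.8 [ 0.54940313 -0.09351229  0.0823537 ] 0.043743359055572036 [-0.5  0.7 -2.4] [ 0.08  0.12 -0.03]
s 0.11514828667555073 [ 0.053 -0.009  0.373]
blue blob [310.  48.] [227, 24, 166, 60, 6765]
blue blob [314. 123.] [266, 108, 98, 34, 2486]
blue blob [315. 254.] [255, 170, 121, 158, 15756]
False
```

Request:
jog_arm(rows=[30, 0.03, -0.01, 0.08, 0, 30, 0.04, -0.01, 0.16, 0, 30, 0.04, -0.01, 0.22, 0, 30, 0.04, -0.01, 0.27, 0, 30, 0.04, -0.01, 0.31, 0, 30, 0.04, -0.01, 0.35, 0, 30, 0.04, -0.01, 0.36, 0, 30, 0.04, -0.01, 0.36, 0])

```text
clock: 29.7
ee_pos: [0.5532, -0.0928, 0.0448]
eef_rot: [0.999, -0.054, -0.003, -0.0]
force: [-7.4, 0.9, 0.9]
width: 0.0439
grasp_force: 30.0
```

Request:
jog_arm(rows=[50, 0, 0, 0, 0, 65, 0, 0, 0, 0, 65, 0, 0, 0, 0, 65, 0, 0, 0, 0, 65, 0, 0, -0.1, 0, 65, 0, 0, -0.3, 0, 75, 0, 0, -0.5, 0, 91, 0, 0, -0.8, 0])

```text
clock: 30.5
ee_pos: [0.5551, -0.0931, 0.1272]
eef_rot: [0.999, -0.054, -0.001, -0.0]
force: [0.3, -0.0, -0.1]
width: 0.079
grasp_force: 0.0
```

Request:
jog_arm(rows=[91, 0, 0, -0.3, 0, 91, 0, 0, -0.6, 0, 91, 0, 0, -0.8, 0, 91, 0, 0, -0.8, 0, 91, 0, 0, -0.8, 0, 91, 0, 0, -0.8, 0, 91, 0, 0, -0.8, 0, 91, 0, 0, -0.8, 0])

```text
clock: 31.3
ee_pos: [0.5553, -0.0931, 0.2056]
eef_rot: [0.999, -0.054, -0.001, -0.0]
force: [0.7, -0.3, 0.9]
width: 0.091
grasp_force: 0.0
```

```bash
python3 - <<'E'
from h import *
s=state(); print(s['clock'],s['ee_pos'],ang())
labels('blue'); cv2.imwrite('pics/w9.png',get_image('wrist'))
t=get_image('top'); cv2.imwrite('pics/top9.png',t)
h=cv2.cvtColor(t,cv2.COLOR_BGR2HSV); print(h[291,184:196].tolist())
print(P((189.5,291.5),.11)+[0,.0055,0])
E
```

```text
31.3 [ 0.55527549 -0.09314477  0.20559049] -6.183849636589089
blue blob [312. 103.] [267, 90, 93, 34, 2210]
blue blob [312. 146.] [290, 141, 47, 11, 503]
blue blob [312. 204.] [287, 169, 51, 68, 3025]
[[23, 6, 161], [23, 6, 163], [24, 7, 171], [24, 7, 175], [24, 7, 182], [25, 8, 189], [25, 8, 188], [24, 7, 183], [24, 7, 193], [21, 12, 214], [23, 30, 223], [24, 67, 220]]
[0.38994035 0.33001308 0.11      ]
```

Request:
jog_arm(rows=[91, -0.2, -0.4, 0, 0, 91, -0.42, -0.805, 0, 0, 91, -0.42, -0.805, 0, 0, 91, -0.42, -0.805, 0, 0, 91, -0.42, -0.805, 0, 0, 91, -0.42, -0.805, 0, 0, 91, -0.42, -0.805, 0, 0, 91, -0.42, -0.805, 0, 0])

```text
clock: 32.25
ee_pos: [0.5229, -0.0093, 0.2065]
eef_rot: [0.999, -0.054, -0.0, 0.0]
force: [-0.5, 0.6, -0.8]
width: 0.0906
grasp_force: 0.0
```

Request:
jog_arm(rows=[91, -0.2, -0.4, 0, 0, 91, -0.42, -0.805, 0, 0, 91, -0.42, -0.805, 0, 0, 91, -0.42, -0.805, 0, 0, 91, -0.42, -0.805, 0, 0, 91, -0.42, -0.805, 0, 0, 91, -0.42, -0.805, 0, 0, 91, -0.42, -0.805, 0, 0])

```text
clock: 33.05
ee_pos: [0.4898, 0.0752, 0.2065]
eef_rot: [0.999, -0.054, -0.0, 0.0]
force: [0.2, 0.1, 0.1]
width: 0.0911
grasp_force: 0.0
```

Request:
jog_arm(rows=[91, -0.2, -0.4, 0, 0, 91, -0.42, -0.805, 0, 0, 91, -0.42, -0.805, 0, 0, 91, -0.42, -0.805, 0, 0, 91, -0.42, -0.805, 0, 0, 91, -0.42, -0.805, 0, 0, 91, -0.42, -0.805, 0, 0, 91, -0.42, -0.805, 0, 0])

```text
clock: 33.85
ee_pos: [0.4568, 0.1598, 0.2066]
eef_rot: [0.999, -0.055, -0.0, 0.0]
force: [-0.4, 0.4, 0.4]
width: 0.0909
grasp_force: 0.0
```

Request:
jog_arm(rows=[91, -0.2, -0.4, 0, 0, 91, -0.42, -0.805, 0, 0, 91, -0.42, -0.805, 0, 0, 91, -0.42, -0.805, 0, 0, 91, -0.42, -0.805, 0, 0, 91, -0.42, -0.805, 0, 0, 91, -0.42, -0.805, 0, 0, 91, -0.42, -0.805, 0, 0])

```text
clock: 34.65
ee_pos: [0.4237, 0.2444, 0.2066]
eef_rot: [0.999, -0.055, 0.0, 0.0]
force: [0.0, -0.1, -0.2]
width: 0.0911
grasp_force: 0.0
```

Request:
jog_arm(rows=[91, -0.2, -0.4, 0, 0.05, 91, -0.42, -0.805, 0, 0.05, 91, -0.42, -0.805, 0, 0.05, 91, -0.42, -0.805, 0, 0.05, 91, -0.42, -0.805, 0, 0.05, 91, -0.42, -0.805, 0, 0.05, 91, -0.42, -0.805, 0, 0.05, 91, -0.42, -0.805, 0, 0.05])

```text
clock: 35.45
ee_pos: [0.3907, 0.3289, 0.2066]
eef_rot: [0.996, -0.094, 0.0, -0.0]
force: [-0.7, -0.7, 0.4]
width: 0.0914
grasp_force: 0.0
```

```bash
python3 - <<'E'
from h import *
s=state(); print(s['clock'],s['ee_pos'],ang())
im=labels('yellow'); cv2.imwrite('pics/w10.png',im)
t=get_image('top');cv2.imwrite('pics/top10.png',t)
E
```

```text
35.45 [0.39069997 0.32894849 0.20664687] -10.743811357384587
yellow blob [310. 235.] [283, 209, 57, 61, 1457]
  label at 0.3897 0.3324 size 35.0 35.0 ang mod 90 77.4
```

Request:
jog_arm(rows=[91, -0.01, -0.03, 0.3, 0.02, 91, -0.016, -0.03, 0.6, 0.02, 91, -0.016, -0.03, 0.9, 0.02, 91, -0.016, -0.03, 0.9, 0.02, 91, -0.016, -0.03, 0.9, 0.02, 91, -0.016, -0.03, 0.9, 0.02, 91, -0.016, -0.03, 0.9, 0.02, 91, -0.016, -0.03, 0.9, 0.02])

```text
clock: 36.35
ee_pos: [0.3899, 0.3333, 0.1177]
eef_rot: [0.994, -0.109, 0.001, -0.001]
force: [-0.8, -1.0, 0.0]
width: 0.0911
grasp_force: 0.0
```

Request:
jog_arm(rows=[91, 0, 0, 0.2, 0, 91, 0, 0, 0.39, 0, 91, 0, 0, 0.39, 0, 70, 0, 0, 0.39, 0, 30, 0, 0, 0.39, 0, 30, 0, 0, 0.39, 0, 30, 0, 0, 0.39, 0, 30, 0, 0, 0.39, 0])

```text
clock: 37.15
ee_pos: [0.3895, 0.3329, 0.078]
eef_rot: [0.994, -0.109, 0.0, -0.0]
force: [0.3, 0.3, -0.4]
width: 0.0529
grasp_force: 0.0
```

Request:
jog_arm(rows=[30, 0, 0, 0, 0, 30, 0, 0, 0, 0, 30, 0, 0, 0, 0, 30, 0, 0, -0.15, 0, 30, 0, 0, -0.3, 0, 30, 0, 0, -0.5, 0, 30, 0, 0, -0.7, 0, 30, 0, 0, -0.9, 0])

```text
clock: 37.95
ee_pos: [0.389, 0.3325, 0.1679]
eef_rot: [0.994, -0.109, -0.0, 0.0]
force: [0.9, 0.2, -1.8]
width: 0.0436
grasp_force: 30.0
```

```bash
python3 - <<'E'
from h import *
print(state()['ee_pos'],rel([.535,-.205,.255]),ang())
E
```

```text
[0.38896575 0.33246914 0.16794213] [ 2.587  4.933 -0.868] -12.48166988447452
```

Request:
jog_arm(rows=[30, 0, 0, -0.15, 0, 30, 0, 0.1, -0.3, 0, 30, 0.05, 0.2, -0.45, 0, 30, 0.1, 0.35, -0.6, 0, 30, 0.2, 0.5, -0.75, 0, 30, 0.3, 0.65, -0.868, 0, 30, 0.38, 0.75, -0.868, 0, 30, 0.43, 0.822, -0.868, 0])

```text
clock: 38.75
ee_pos: [0.4137, 0.2424, 0.2539]
eef_rot: [0.994, -0.109, -0.0, 0.0]
force: [0.4, 0.1, -2.2]
width: 0.0436
grasp_force: 30.0
```

Request:
jog_arm(rows=[30, 0.06, 0.11, 0, 0, 30, 0.12, 0.22, 0, 0, 30, 0.18, 0.33, 0, 0, 30, 0.24, 0.44, 0, 0, 30, 0.3, 0.55, 0, 0, 30, 0.36, 0.66, 0, 0, 30, 0.4, 0.77, 0, 0, 30, 0.43, 0.822, 0, 0])

```text
clock: 39.55
ee_pos: [0.4378, 0.1525, 0.2544]
eef_rot: [0.994, -0.109, -0.0, 0.0]
force: [0.4, 0.7, -2.1]
width: 0.0436
grasp_force: 30.0
```

Request:
jog_arm(rows=[30, 0.06, 0.11, 0, 0, 30, 0.12, 0.22, 0, 0, 30, 0.18, 0.33, 0, 0, 30, 0.24, 0.44, 0, 0, 30, 0.3, 0.55, 0, 0, 30, 0.36, 0.66, 0, 0, 30, 0.4, 0.77, 0, 0, 30, 0.43, 0.822, 0, 0])

```text
clock: 40.35
ee_pos: [0.4621, 0.0629, 0.2544]
eef_rot: [0.994, -0.109, -0.0, 0.0]
force: [-0.1, -0.6, -2.4]
width: 0.0441
grasp_force: 30.0
```

Request:
jog_arm(rows=[30, 0.06, 0.11, 0, 0, 30, 0.12, 0.22, 0, 0, 30, 0.18, 0.33, 0, 0, 30, 0.24, 0.44, 0, 0, 30, 0.3, 0.55, 0, 0, 30, 0.36, 0.66, 0, 0, 30, 0.4, 0.77, 0, 0, 30, 0.43, 0.822, 0, 0])

```text
clock: 41.15
ee_pos: [0.4863, -0.0266, 0.2543]
eef_rot: [0.994, -0.109, -0.0, 0.0]
force: [0.4, -0.1, -3.2]
width: 0.0437
grasp_force: 30.0
```

Request:
jog_arm(rows=[30, 0.06, 0.11, 0, 0, 30, 0.12, 0.22, 0, 0, 30, 0.18, 0.33, 0, 0, 30, 0.24, 0.44, 0, 0, 30, 0.3, 0.55, 0, 0, 30, 0.36, 0.66, 0, 0, 30, 0.4, 0.77, 0, 0, 30, 0.43, 0.822, 0, 0])

```text
clock: 41.95
ee_pos: [0.5105, -0.1162, 0.2543]
eef_rot: [0.994, -0.109, -0.0, 0.0]
force: [0.2, -0.4, -2.6]
width: 0.0438
grasp_force: 30.0
```

Request:
jog_arm(rows=[30, 0.08, 0.15, 0, -0.03, 30, 0.16, 0.3, 0, -0.06, 30, 0.24, 0.45, 0, -0.1, 30, 0.32, 0.6, 0, -0.1, 30, 0.4, 0.75, 0, -0.1, 30, 0.43, 0.822, 0, -0.1, 30, 0.43, 0.822, 0, -0.1, 30, 0.43, 0.822, 0, -0.1])

```text
clock: 42.75
ee_pos: [0.5344, -0.2043, 0.2542]
eef_rot: [1.0, -0.031, -0.0, -0.0]
force: [-0.3, 0.1, -2.3]
width: 0.0436
grasp_force: 30.0
```

```bash
python3 - <<'E'
from h import *
print(state()['clock'],state()['ee_pos'],state()['grasp_force'],ang())
im=get_image('wrist'); cv2.imwrite('pics/w11.png',im)
plate('yellow',im=im); plate('blue',im=im)
m=mask(im,'yellow'); m[230:]=0
for x in range(240,420,10):
    k=np.nonzero(m[:,x])[0]; print(x,k.min() if len(k) else None,k.max() if len(k) else None,len(k),end=' | ')
E
```

```text
42.75 [ 0.53437471 -0.20429196  0.25417072] 29.99950110912323 -3.532551994125495
blob [ 274   83   81   38 1439]
ncols 81 [274  85] [354  84]
yellow back [ 0.6628 -0.2116  0.076 ] -92.41 0.0745
yellow front [ 0.6551 -0.2111  0.076 ] -92.41 0.0749
blob [ 176  151   55   61 2580]
ncols 40 [183 151] [222 153]
blue back [ 0.6084 -0.1009  0.076 ] -96.54 0.0384
blue front [ 0.5928 -0.0987  0.076 ] -94.88 0.0389
240 None None 0 | 250 None None 0 | 260 None None 0 | 270 None None 0 | 280 84 167 48 | 290 84 167 21 | 300 84 228 24 | 310 84 225 27 | 320 84 225 23 | 330 83 228 22 | 340 83 167 20 | 350 83 166 40 | 360 None None 0 | 370 None None 0 | 380 None None 0 | 390 None None 0 | 400 None None 0 | 410 None None 0 |
```

Request:
jog_arm(rows=[30, 0.15, 0, 0, -0.0125, 30, 0.3, 0, 0, -0.0125, 30, 0.45, 0, 0, -0.0125, 30, 0.6, 0, 0, -0.0125, 30, 0.75, 0, 0, -0.0125, 30, 0.89, 0, 0, -0.0125, 30, 0.89, 0, 0, -0.0125, 30, 0.89, 0, 0, -0.0125])

```text
clock: 43.6
ee_pos: [0.623, -0.2093, 0.2541]
eef_rot: [1.0, -0.02, -0.0, -0.0]
force: [0.6, 0.3, -2.2]
width: 0.0434
grasp_force: 30.0
```

Request:
jog_arm(rows=[30, 0.15, 0, 0, 0, 30, 0.3, 0, 0, 0, 30, 0.45, 0, 0, 0, 30, 0.6, 0, 0, 0, 30, 0.75, 0, 0, 0, 30, 0.887, 0, 0, 0, 30, 0.887, 0, 0, 0, 30, 0.887, 0, 0, 0])

```text
clock: 44.4
ee_pos: [0.7112, -0.2134, 0.2542]
eef_rot: [1.0, -0.021, -0.0, -0.0]
force: [0.2, 0.2, -2.5]
width: 0.0436
grasp_force: 30.0
```

Request:
jog_arm(rows=[30, 0, 0, 0.2, 0, 30, 0, 0, 0.4, 0, 30, 0, 0, 0.6, 0, 30, 0, 0, 0.7, 0, 30, 0, 0, 0.8, 0, 30, 0, 0, 0.9, 0, 30, 0, 0, 0.9, 0, 30, 0, 0, 0.9, 0])

```text
clock: 45.2
ee_pos: [0.7122, -0.2136, 0.1647]
eef_rot: [1.0, -0.021, 0.0, 0.0]
force: [0.2, 0.1, -2.5]
width: 0.0437
grasp_force: 30.0
```

Request:
jog_arm(rows=[30, 0, 0, 0.2, 0, 30, 0, 0, 0.4, 0, 30, 0, 0, 0.5, 0, 30, 0, 0, 0.59, 0, 30, 0, 0, 0.59, 0, 30, -0.1, 0, 0.59, 0, 30, -0.2, 0, 0.59, 0, 30, -0.3, 0, 0.59, 0])

```text
clock: 46.0
ee_pos: [0.6817, -0.2125, 0.1063]
eef_rot: [1.0, -0.021, 0.001, 0.0]
force: [8.9, -0.5, 3.1]
width: 0.0436
grasp_force: 30.0
```

Request:
jog_arm(rows=[30, -0.08, 0, 0, 0, 30, -0.16, 0, 0, 0, 30, -0.24, 0, 0, 0, 30, -0.32, 0, 0, 0, 30, -0.4, 0, 0, 0, 30, -0.48, 0, 0, 0, 30, -0.56, 0, 0, 0, 30, -0.64, 0, 0, 0])

```text
clock: 46.8
ee_pos: [0.6214, -0.2105, 0.1079]
eef_rot: [1.0, -0.021, 0.005, 0.001]
force: [8.2, -0.7, 0.6]
width: 0.0436
grasp_force: 30.0
```

Request:
jog_arm(rows=[30, -0.1, 0, 0.05, 0, 30, -0.2, 0, 0.1, 0, 30, -0.3, 0, 0.15, 0, 30, -0.4, 0, 0.2, 0, 30, -0.5, 0, 0.23, 0, 30, -0.6, 0, 0.23, 0, 30, -0.68, 0, 0.23, 0, 30, -0.74, 0, 0.23, 0])

```text
clock: 47.6
ee_pos: [0.5425, -0.2064, 0.0825]
eef_rot: [1.0, -0.021, -0.001, -0.0]
force: [-0.3, 0.8, -2.0]
width: 0.0437
grasp_force: 30.0
```

```bash
python3 - <<'E'
from h import *
s=state(); print(s['clock'],s['ee_pos'],s['width'],s['force'].round(1),s['moment'].round(2)) 
p=np.array([.6568,-.2116,0]);t=np.radians(177.6);u=np.array([np.cos(t),np.sin(t),0]);print('s',(s['ee_pos']-p)@u, rel(p+u*.110+[0,0,.045]))
im=get_image('wrist'); cv2.imwrite('pics/w12.png',im); labels('yellow')
E
```

```text
47.6 [ 0.54254824 -0.20641859  0.08251618] 0.04365913705302302 [-0.3  0.8 -2. ] [ 0.04  0.17 -0.03]
s 0.11436851551458589 [0.044 0.004 0.375]
yellow blob [314.  49.] [231, 23, 168, 62, 6866]
yellow blob [315. 123.] [265, 107, 100, 36, 2574]
yellow blob [315. 253.] [255, 169, 121, 158, 16015]
```

Request:
jog_arm(rows=[30, 0.03, 0, 0.08, 0, 30, 0.04, 0, 0.16, 0, 30, 0.04, 0, 0.22, 0, 30, 0.04, 0, 0.27, 0, 30, 0.04, 0, 0.31, 0, 30, 0.04, 0, 0.35, 0, 30, 0.04, 0, 0.36, 0, 30, 0.04, 0, 0.36, 0])

```text
clock: 48.5
ee_pos: [0.5453, -0.2061, 0.0444]
eef_rot: [1.0, -0.02, -0.003, -0.001]
force: [-8.3, 0.0, 0.4]
width: 0.0435
grasp_force: 30.0
```

Request:
jog_arm(rows=[50, 0, 0, 0, 0, 65, 0, 0, 0, 0, 65, 0, 0, 0, 0, 65, 0, 0, 0, 0, 65, 0, 0, -0.1, 0, 65, 0, 0, -0.3, 0, 75, 0, 0, -0.5, 0, 91, 0, 0, -0.8, 0])

```text
clock: 49.3
ee_pos: [0.5476, -0.2066, 0.127]
eef_rot: [1.0, -0.021, -0.001, -0.0]
force: [-0.3, 0.3, 0.6]
width: 0.0792
grasp_force: 0.0
```

Request:
jog_arm(rows=[91, 0, 0, -0.3, 0, 91, -0.1, 0, -0.6, 0, 91, -0.3, 0, -0.9, 0, 91, -0.5, 0, -0.9, 0, 91, -0.7, 0, -0.9, 0, 91, -0.9, 0, -0.9, 0, 91, -0.9, 0, -0.9, 0, 91, -0.9, 0, -0.9, 0])

```text
clock: 50.1
ee_pos: [0.4588, -0.2034, 0.2173]
eef_rot: [1.0, -0.021, 0.001, 0.0]
force: [0.8, 0.3, -0.7]
width: 0.091
grasp_force: 0.0
```

```bash
python3 - <<'E'
from h import *
s=state(); print(s['clock'],s['ee_pos'],ang(),s['joint_positions'].round(2))
w=get_image('wrist');t=get_image('top');sc=get_image('scene');cv2.imwrite('pics/w13.png',w);cv2.imwrite('pics/top13.png',t);cv2.imwrite('pics/sc13.png',sc)
cv2.imwrite('pics/v13.png',np.vstack([np.hstack([cv2.resize(w,(400,300),interpolation=cv2.INTER_AREA),sc[170:470,150:550]]),cv2.resize(t[150:330,100:580],(800,300),interpolation=cv2.INTER_CUBIC)]))
E
```

```text
50.1 [ 0.45882702 -0.20335328  0.21728035] -2.3820657643580088 [-0.42  0.16  1.89  0.    1.09  1.19]
```

View pics/v13.png

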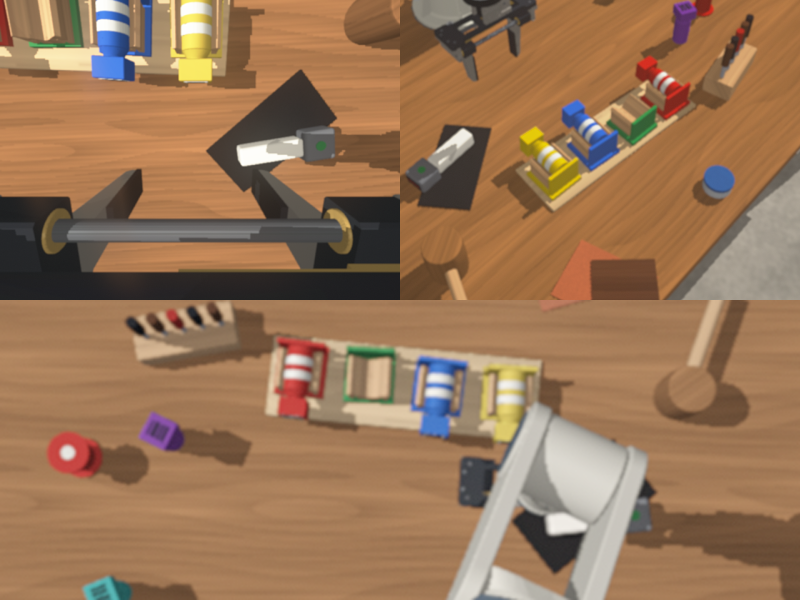

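Request:
jog_arm(rows=[91, -0.03, 0.2, 0, 0.08, 91, -0.08, 0.4, 0, 0.16, 91, -0.08, 0.6, 0, 0.24, 91, -0.08, 0.6, 0, 0.32, 91, -0.08, 0.6, 0, 0.4, 91, -0.08, 0.6, 0, 0.45, 91, -0.08, 0.6, 0, 0.45, 91, -0.08, 0.6, 0, 0.45])

```text
clock: 51.05
ee_pos: [0.4483, -0.2628, 0.2163]
eef_rot: [0.931, -0.364, -0.0, -0.0]
force: [-0.3, -0.3, -0.4]
width: 0.0909
grasp_force: 0.0
```

Request:
jog_arm(rows=[91, 0.1, 0.2, 0, 0.08, 91, 0.31, 0.49, 0, 0.16, 91, 0.31, 0.49, 0, 0.24, 91, 0.31, 0.49, 0, 0.32, 91, 0.31, 0.49, 0, 0.4, 91, 0.31, 0.49, 0, 0.457, 91, 0.31, 0.49, 0, 0.457, 91, 0.31, 0.49, 0, 0.457])

```text
clock: 51.85
ee_pos: [0.4374, -0.3197, 0.2164]
eef_rot: [0.745, -0.668, -0.0, 0.0]
force: [0.1, -0.4, -0.1]
width: 0.091
grasp_force: 0.0
```

```bash
python3 - <<'E'
from h import *
s=state(); print(s['clock'],s['ee_pos'],ang(),s['joint_positions'].round(2))
w=get_image('wrist');cv2.imwrite('pics/w14.png',w)
h=cv2.cvtColor(w,cv2.COLOR_BGR2HSV)
m=((h[...,1]<40)&(h[...,2]>185)).astype(np.uint8)
n,l,st,ce=cv2.connectedComponentsWithStats(m)
for i in range(1,n):
    if st[i,4]>500:
        print(st[i]); ys,xs=np.nonzero(l==i)
        q=np.array([P((x,y),.039,'wrist')[:2] for x,y in zip(xs,ys)],np.float32)*1000
        print(cv2.minAreaRect(q), np.round(cv2.boxPoints(cv2.minAreaRect(q)),1).tolist())
        for r in range(ys.min(),ys.max(),8): k=xs[ys==r]; print(r,k.min(),k.max(),end=' | ')
g=h[...,2]; 
print([ (r,int(g[r,315]),int(h[r,315,1])) for r in range(20,330,8)])
E
```

```text
51.85 [ 0.43742047 -0.31973186  0.21635426] -83.75096805086046 [-0.63  0.22  1.81 -0.    1.11  2.4 ]
[ 308  163   32  102 3168]Traceback (most recent call last):
  File "<stdin>", line 10, in <module>
  File "h.py", line 8, in P
    s=T or state(); A=np.eye(4);A[:3,:3]=R.from_quat(s['eef_rot']).as_matrix();A[:3,3]=s['ee_pos']
           ~~~~~^^
ValueError: time passes only in moves, steps and waits
```

```bash
python3 - <<'E'
from h import *
s=state(); w=cv2.imread('pics/w14.png')
h=cv2.cvtColor(w,cv2.COLOR_BGR2HSV)
m=((h[...,1]<40)&(h[...,2]>185)).astype(np.uint8)
n,l,st,ce=cv2.connectedComponentsWithStats(m)
i=1+np.argmax(st[1:,4]); ys,xs=np.nonzero(l==i)
c=cv2.findContours((l==i).astype(np.uint8),0,1)[0][0][:,0]
q=np.array([P(p,.039,'wrist',T=s)[:2] for p in c],np.float32)*1000
print(cv2.minAreaRect(q), np.round(cv2.boxPoints(cv2.minAreaRect(q)),1).tolist())
for r in range(ys.min(),ys.max()+1,8): k=xs[ys==r]; print(r,k.min(),k.max(),end=' | ')
print([ (r,int(h[r,324,2]),int(h[r,324,1])) for r in range(60,330,6)])
cv2.imwrite('pics/c14.png',w[60:340,150:490])
E
```

```text
((429.3162841796875, -326.96929931640625), (30.977752685546875, 102.99052429199219), 7.262391567230225) [[407.3999938964844, -277.79998779296875], [420.5, -380.0], [451.20001220703125, -376.1000061035156], [438.20001220703125, -273.8999938964844]]
163 313 334 | 171 308 339 | 179 308 339 | 187 308 339 | 195 308 339 | 203 308 339 | 211 309 339 | 219 309 339 | 227 309 339 | 235 309 339 | 243 309 339 | 251 309 339 | 259 310 339 | [(60, 196, 139), (66, 195, 140), (72, 196, 139), (78, 132, 135), (84, 124, 136), (90, 124, 136), (96, 125, 133), (102, 126, 132), (108, 96, 13), (114, 155, 2), (120, 155, 2), (126, 174, 75), (132, 184, 126), (138, 185, 125), (144, 164, 31), (150, 158, 3), (156, 159, 2), (162, 165, 22), (168, 254, 2), (174, 254, 2), (180, 254, 2), (186, 254, 2), (192, 254, 2), (198, 254, 2), (204, 254, 2), (210, 254, 2), (216, 254, 2), (222, 254, 2), (228, 254, 2), (234, 254, 2), (240, 254, 2), (246, 254, 2), (252, 254, 2), (258, 254, 2), (264, 248, 17), (270, 82, 47), (276, 79, 55), (282, 77, 56), (288, 77, 60), (294, 162, 127), (300, 203, 136), (306, 206, 137), (312, 207, 138), (318, 207, 139), (324, 206, 140)]
```

View pics/c14.png

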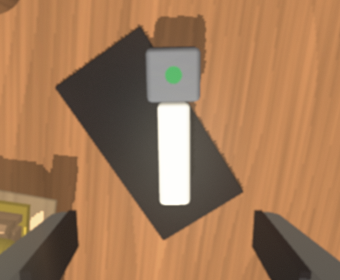

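Request:
jog_arm(rows=[91, 0.2, 0.04, 0.2, -0.012, 91, 0.41, 0.08, 0.5, -0.012, 91, 0.41, 0.08, 0.9, -0.012, 91, 0.41, 0.08, 0.9, -0.012, 91, 0.41, 0.08, 0.9, -0.012, 91, 0.41, 0.08, 0.9, -0.012, 91, 0.41, 0.08, 0.9, -0.012, 91, 0.41, 0.08, 0.9, -0.012])

```text
clock: 52.7
ee_pos: [0.4344, -0.3617, 0.1279]
eef_rot: [0.75, -0.662, 0.001, -0.0]
force: [0.3, -0.2, 0.3]
width: 0.0908
grasp_force: 0.0
```

Request:
jog_arm(rows=[80, 0, 0, 0.2, 0, 70, 0, 0, 0.4, 0, 65, 0, 0, 0.6, 0, 65, 0, 0, 0.8, 0, 65, 0, 0, 0.9, 0, 65, 0, 0, 0.9, 0, 65, 0, 0, 0.9, 0, 65, 0, 0, 0.9, 0])

```text
clock: 53.5
ee_pos: [0.4343, -0.3619, 0.0375]
eef_rot: [0.75, -0.662, 0.001, -0.0]
force: [0.5, 0.1, -0.9]
width: 0.0652
grasp_force: 0.0
```

```bash
python3 - <<'E'
from h import *
s=state(); print(s['clock'],s['ee_pos'],ang(),rel([.4337,-.3612,.0095]))
T=dict(ee_pos=np.array([.43742,-.31973,.21635]),eef_rot=R.from_matrix([[np.cos(a:=np.radians(-83.75)),np.sin(a),0],[np.sin(a),-np.cos(a),0],[0,0,-1]]).as_quat())
p=np.array([P(x,.005,'wrist',T=T)[:2] for x in[(290,87),(207,147),(314,298),(392,250)]]);print(p.round(4).tolist(),p.mean(0))
e=(p[1]+p[2]-p[0]-p[3]); e=(p[2]+p[3]-p[0]-p[1])/2; print('long',np.linalg.norm(e),np.degrees(np.arctan2(e[1],e[0])))
E
```

```text
53.5 [ 0.43425386 -0.36188262  0.0374795 ] -82.90432667979869 [-0.008  0.005  0.28 ]
[[0.4767, -0.4476], [0.558, -0.3797], [0.4276, -0.2222], [0.3464, -0.29]] [ 0.45216194 -0.33485158]
long 0.2045151632308749 129.59969015284483
```

Request:
jog_arm(rows=[65, 0, 0, 0.1, 0, 65, 0, 0, 0.2, 0, 65, 0, 0, 0.28, 0, 65, 0, 0, 0.28, 0, 20, 0, 0, 0.28, 0, 20, 0, 0, 0.28, 0, 20, 0, 0, 0.28, 0, 20, 0, 0, 0.28, 0], squeeze=40)

```text
clock: 54.3
ee_pos: [0.4337, -0.3615, 0.0087]
eef_rot: [0.749, -0.662, 0.0, -0.0]
force: [0.0, -1.6, -0.1]
width: 0.0349
grasp_force: 0.0
```

Request:
jog_arm(rows=[20, 0, 0, 0, 0, 20, 0, 0, 0, 0, 20, 0, 0, -0.05, 0, 20, 0, 0, -0.2, 0, 20, 0, 0, -0.4, 0, 20, 0, 0, -0.6, 0, 20, 0, 0, -0.8, 0, 20, 0, 0, -1.0, 0])

```text
clock: 55.1
ee_pos: [0.4336, -0.3614, 0.1103]
eef_rot: [0.749, -0.662, 0.0, -0.0]
force: [-0.3, -0.1, -2.1]
width: 0.0318
grasp_force: 40.0
```

Request:
jog_arm(rows=[20, 0, 0, -0.2, 0, 20, 0, 0, -0.4, 0, 20, 0, 0, -0.6, 0, 20, 0, 0, -0.7, 0, 20, 0, 0, -0.7, 0, 20, 0, 0, -0.7, 0, 20, 0, 0, -0.7, 0, 20, 0, 0, -0.7, 0])

```text
clock: 55.9
ee_pos: [0.4331, -0.361, 0.1774]
eef_rot: [0.749, -0.662, -0.001, 0.0]
force: [-0.7, 0.1, -1.5]
width: 0.032
grasp_force: 40.0
```

```bash
python3 - <<'E'
from h import *
s=state(); print(s['clock'],s['ee_pos'],ang(),s['force'].round(2),s['moment'].round(2))
w=get_image('wrist');cv2.imwrite('pics/w15.png',w)
h=cv2.cvtColor(w,cv2.COLOR_BGR2HSV)
m=((h[...,1]<40)&(h[...,2]>200)).astype(np.uint8)
n,l,st,ce=cv2.connectedComponentsWithStats(m)
for i in range(1,n):
    if st[i,4]>300: print('white',st[i])
g=((h[...,1]<12)&(h[...,2]>120)&(h[...,2]<200)).astype(np.uint8)
n,l,st,ce=cv2.connectedComponentsWithStats(g)
for i in range(1,n):
    if st[i,4]>500: print('grey',st[i],ce[i])
# caps in top view
E
```

```text
55.9 [ 0.43309403 -0.36097035  0.17737348] -82.90678018336293 [-0.65  0.06 -1.53] [ 0.12 -0.09  0.01]
white [ 281  278   70   72 4854]
white [ 283  387   65   44 2816]
grey [ 310  182   67   34 1555] [347.04630225 197.40707395]
grey [ 291  236   80   39 2287] [332.72059467 256.30520332]
grey [555 376  81  12 876] [595.80022831 381.25228311]
```

```bash
cat >> h.py <<'E'
def tool2px(p):
    c=calibration('wrist'); K=np.array(c['mtx']); q=np.linalg.inv(np.array(c['tool_from_camera']))@[*p,1]
    r=K@[q[0],-q[1],-q[2]]; return (r[:2]/r[2]).round(1)
E
python3 - <<'E'
from h import *
zt=-.0323
for p in[(.069,-.026,zt),(.069,.026,zt),(.019,-.026,zt),(.019,-.016,-.0303),(.019,.016,-.0303)]: print(p,tool2px(p))
w=cv2.imread('pics/w15.png'); h=cv2.cvtColor(w,cv2.COLOR_BGR2HSV)
for col in(280,315,350): print(col,[(r,int(h[r,col,1]),int(h[r,col,2])) for r in range(160,290,4)])
for row in(200,250): print(row,[(c,int(h[row,c,1]),int(h[row,c,2])) for c in range(240,395,5)])
E
```

```text
(0.069, -0.026, -0.0323) [245.9 151.9]
(0.069, 0.026, -0.0323) [382.9 152.1]
(0.019, -0.026, -0.0323) [251.7 276.2]
(0.019, -0.016, -0.0303) [276.3 274.5]
(0.019, 0.016, -0.0303) [352.4 274.6]
280 [(160, 10, 98), (164, 5, 100), (168, 5, 103), (172, 7, 104), (176, 5, 104), (180, 2, 103), (184, 0, 103), (188, 5, 103), (192, 2, 103), (196, 3, 102), (200, 0, 101), (204, 0, 100), (208, 3, 101), (212, 0, 101), (216, 0, 101), (220, 0, 102), (224, 3, 102), (228, 3, 101), (232, 0, 101), (236, 3, 102), (240, 2, 103), (244, 2, 103), (248, 5, 105), (252, 5, 104), (256, 5, 104), (260, 5, 104), (264, 7, 108), (268, 12, 108), (272, 10, 101), (276, 30, 94), (280, 26, 140), (284, 26, 175), (288, 27, 182)]
315 [(160, 8, 98), (164, 8, 102), (168, 7, 105), (172, 5, 104), (176, 7, 105), (180, 5, 104), (184, 2, 103), (188, 2, 139), (192, 2, 158), (196, 2, 139), (200, 86, 160), (204, 137, 192), (208, 136, 189), (212, 136, 189), (216, 136, 190), (220, 124, 127), (224, 120, 121), (228, 119, 120), (232, 116, 121), (236, 115, 122), (240, 33, 123), (244, 2, 164), (248, 2, 166), (252, 2, 165), (256, 0, 166), (26
[... 879 characters left out ...]
7, 153), (325, 5, 160), (330, 3, 160), (335, 2, 158), (340, 3, 159), (345, 2, 158), (350, 2, 158), (355, 0, 158), (360, 2, 158), (365, 2, 159), (370, 2, 150), (375, 4, 129), (380, 135, 189), (385, 136, 191), (390, 138, 207)]
250 [(240, 45, 63), (245, 44, 64), (250, 40, 63), (255, 8, 90), (260, 5, 99), (265, 5, 103), (270, 7, 103), (275, 5, 104), (280, 7, 105), (285, 2, 105), (290, 5, 106), (295, 5, 106), (300, 2, 106), (305, 0, 143), (310, 2, 166), (315, 3, 166), (320, 3, 166), (325, 3, 166), (330, 2, 165), (335, 2, 164), (340, 3, 164), (345, 3, 164), (350, 2, 162), (355, 2, 161), (360, 0, 161), (365, 0, 161), (370, 12, 103), (375, 49, 110), (380, 135, 200), (385, 135, 198), (390, 137, 199)]
```

```bash
python3 - <<'E'
from h import *
def tp(pos,a):
    a=np.radians(a); return dict(ee_pos=np.array(pos),eef_rot=R.from_matrix([[np.cos(a),np.sin(a),0],[np.sin(a),-np.cos(a),0],[0,0,-1]]).as_quat())
for f,c,T in[('wr6','red',tp([.57967,.12523,.20553],-5.46)),('w9','blue',tp([.55528,-.09314,.20559],-6.18)),('w13','blue',tp([.45883,-.20335,.21728],-2.38)),('w13','yellow',tp([.45883,-.20335,.21728],-2.38))]:
    im=cv2.imread(f'pics/{f}.png'); m=mask(im,c); n,l,st,ce=cv2.connectedComponentsWithStats(m)
    for i in range(1,n):
        x,y,w,h,a=st[i]
        if a>700:
            r=y+h-4; k=np.nonzero(l[r]==i)[0]; 
            print(f,c,st[i],'front mid z.086',P(((k.min()+k.max()+1)/2,y+h),.086,'wrist',T=T).round(4),'w',len(k))
for n,Pp,t in(('red',(.5796,.1252),174.5),('blue',(.5552,-.0931),173.95),('yellow',(.5476,-.2066),177.6)):
    t=np.radians(t);u=np.array([np.cos(t),np.sin(t)]); print(n,'label by grasp',np.array(Pp)+.014*u)
E
```

```text
wr6 red [   0   55   76   44 1984] front mid z.086 [0.7055 0.3097 0.086 ] w 25
wr6 red [ 266   89   95   93 2651] front mid z.086 [0.621  0.0899 0.086 ] w 2
wr6 red [ 287  168   53   70 3230] front mid z.086 [0.5772 0.1269 0.086 ] w 52
wr6 red [   0  275   52   40 1823] front mid z.086 [0.5304 0.3925 0.086 ] w 49
w9 blue [ 267   90   93   34 2243] front mid z.086 [ 0.6444 -0.1018  0.086 ] w 45
w9 blue [ 287  169   51   68 3037] front mid z.086 [ 0.5537 -0.0907  0.086 ] w 50
w13 blue [ 147    0   96  129 5170] front mid z.086 [ 0.5491 -0.1105  0.086 ] w 34
w13 yellow [ 273    0   85  132 4147] front mid z.086 [ 0.5429 -0.2049  0.086 ] w 53
red label by grasp [0.56566445 0.12654184]
blue label by grasp [ 0.54127798 -0.09162445]
yellow label by grasp [ 0.53361228 -0.20601374]
```

Request:
jog_arm(rows=[20, -0.15, -0.02, 0, 0, 20, -0.3, -0.04, 0, 0, 20, -0.45, -0.06, 0, 0, 20, -0.6, -0.075, 0, 0, 20, -0.7, -0.09, 0, 0, 20, -0.8, -0.1, 0, 0, 20, -0.9, -0.112, 0, 0, 20, -0.992, -0.124, 0, 0])

```text
clock: 56.75
ee_pos: [0.4337, -0.2606, 0.1785]
eef_rot: [0.75, -0.662, 0.0, -0.0]
force: [0.3, 0.3, -1.9]
width: 0.0315
grasp_force: 40.0
```

Request:
jog_arm(rows=[20, -0.12, -0.015, 0, 0, 20, -0.25, -0.03, 0, 0, 20, -0.37, -0.045, 0, 0, 20, -0.5, -0.06, 0, 0, 20, -0.62, -0.075, 0, 0, 20, -0.75, -0.093, 0, 0, 20, -0.87, -0.108, 0, 0, 20, -0.992, -0.124, 0, 0])

```text
clock: 57.55
ee_pos: [0.4337, -0.1604, 0.1784]
eef_rot: [0.75, -0.662, 0.0, 0.0]
force: [-0.2, 0.2, -1.5]
width: 0.0318
grasp_force: 40.0
```

Request:
jog_arm(rows=[20, -0.12, -0.015, 0, -0.05, 20, -0.25, -0.03, 0, -0.1, 20, -0.37, -0.045, 0, -0.16, 20, -0.5, -0.06, 0, -0.22, 20, -0.62, -0.075, 0, -0.28, 20, -0.75, -0.093, 0, -0.34, 20, -0.87, -0.108, 0, -0.4, 20, -0.992, -0.124, 0, -0.43])

```text
clock: 58.35
ee_pos: [0.4337, -0.0605, 0.1784]
eef_rot: [0.927, -0.375, 0.0, 0.0]
force: [0.2, -0.0, -1.8]
width: 0.0315
grasp_force: 40.0
```

Request:
jog_arm(rows=[20, -0.09, -0.09, 0, -0.05, 20, -0.18, -0.18, 0, -0.1, 20, -0.27, -0.27, 0, -0.16, 20, -0.36, -0.37, 0, -0.22, 20, -0.45, -0.46, 0, -0.28, 20, -0.54, -0.55, 0, -0.34, 20, -0.62, -0.63, 0, -0.4, 20, -0.697, -0.717, 0, -0.43])

```text
clock: 59.15
ee_pos: [0.4336, 0.0395, 0.1784]
eef_rot: [0.999, -0.047, 0.0, 0.0]
force: [-1.2, 0.4, -1.7]
width: 0.0316
grasp_force: 40.0
```

Request:
jog_arm(rows=[20, -0.02, -0.15, 0, 0, 20, -0.04, -0.3, 0, 0, 20, -0.06, -0.45, 0, 0, 20, -0.097, -0.6, 0, 0, 20, -0.097, -0.75, 0, 0, 20, -0.097, -0.9, 0, 0, 20, -0.097, -1.0, 0, 0, 20, -0.097, -1.0, 0, 0])

```text
clock: 59.95
ee_pos: [0.4338, 0.1401, 0.1784]
eef_rot: [0.999, -0.048, 0.0, -0.0]
force: [0.6, 0.9, -2.1]
width: 0.0315
grasp_force: 40.0
```

```bash
cat >> h.py <<'E'
def capcheck(c,L,save):
    s=state(); print(s['clock'],s['ee_pos'],s['grasp_force'],ang())
    w=get_image('wrist'); cv2.imwrite(f'pics/{save}.png',w); m=mask(w,c); n,l,st,ce=cv2.connectedComponentsWithStats(m)
    T=R.from_quat(s['eef_rot']).as_matrix()
    print('expected top cap front mid px',tool2px(T.T@(np.array([*L,.086])-s['ee_pos'])),'nose px',tool2px([.070,0,-.0143]))
    for i in range(1,n):
        x,y,ww,h,a=st[i]
        if a>500:
            print(st[i])
            for r in range(y+2,y+h,max(4,h//10)):
                k=np.nonzero(l[r]==i)[0]; print('  row',r,k.min(),k.max(),'mid->y at z.086',P(((k.min()+k.max()+1)/2,r),.086,'wrist',T=s).round(4)[:2])
    return s
E
python3 - <<'E'
from h import *
capcheck('red',(.5775,.1262),'w16'); print(rel([.4332,.1401,.0497]))
E
```

```text
59.95 [0.4337988  0.14012493 0.17837909] 39.99670207500458 -5.467637908376274
expected top cap front mid px [314.9  34.8] nose px [314.2 148.5]
[ 268    0   95   53 2966]
  row 2 268 362 mid->y at z.086 [0.5967 0.124 ]
  row 7 268 362 mid->y at z.086 [0.5938 0.1243]
  row 12 281 346 mid->y at z.086 [0.591  0.1255]
  row 17 282 346 mid->y at z.086 [0.5881 0.1255]
  row 22 282 345 mid->y at z.086 [0.5852 0.1261]
  row 27 282 345 mid->y at z.086 [0.5822 0.1264]
  row 32 282 345 mid->y at z.086 [0.5792 0.1266]
  row 37 284 345 mid->y at z.086 [0.5762 0.1263]
  row 42 286 344 mid->y at z.086 [0.5731 0.1262]
  row 47 288 343 mid->y at z.086 [0.57   0.1262]
  row 52 291 341 mid->y at z.086 [0.567  0.1261]
[-0.005 -0.007  1.286]
```

Request:
jog_arm(rows=[20, 0, 0, 0.15, 0, 20, 0, 0, 0.3, 0, 20, 0, 0, 0.45, 0, 20, 0, 0, 0.6, 0, 20, 0, 0, 0.75, 0, 20, 0, 0, 0.85, 0, 20, 0, 0, 0.95, 0, 20, 0, 0, 1.0, 0])

```text
clock: 60.8
ee_pos: [0.4335, 0.1387, 0.0777]
eef_rot: [0.999, -0.048, -0.0, 0.0]
force: [-0.8, -0.2, -1.7]
width: 0.0316
grasp_force: 40.0
```

Request:
jog_arm(rows=[20, 0, 0, 0.1, 0, 20, 0, 0, 0.2, 0, 20, 0, 0, 0.286, 0, 20, 0, 0, 0.286, 0, 20, 0, 0, 0.286, 0, 20, 0, 0, 0.286, 0, 20, 0, 0, 0.286, 0, 20, 0, 0, 0.286, 0])

```text
clock: 61.6
ee_pos: [0.434, 0.1391, 0.0501]
eef_rot: [0.999, -0.048, 0.0, -0.0]
force: [0.9, 0.2, -1.7]
width: 0.0318
grasp_force: 40.0
```

Request:
jog_arm(rows=[20, 0, 0, 0, 0, 20, 0, 0, 0, 0, 20, 0, 0, 0, 0, 20, 0, 0, 0, 0, 20, 0, 0, 0, 0, 20, 0, 0, 0, 0, 20, 0, 0, 0, 0, 20, 0, 0, 0, 0])

```text
clock: 62.4
ee_pos: [0.4337, 0.139, 0.0498]
eef_rot: [0.999, -0.048, -0.0, -0.0]
force: [-0.4, -0.4, -1.5]
width: 0.0321
grasp_force: 40.0
```

Request:
jog_arm(rows=[20, 0, 0, 0, 0, 20, 0, 0, 0, 0, 20, 0, 0, 0, 0, 20, 0, 0, 0, 0, 20, 0, 0, 0, 0, 20, 0, 0, 0, 0, 20, 0, 0, 0, 0, 20, 0, 0, 0, 0])

```text
clock: 63.2
ee_pos: [0.4337, 0.139, 0.0498]
eef_rot: [0.999, -0.048, -0.0, -0.0]
force: [-0.3, 0.0, -1.4]
width: 0.0318
grasp_force: 40.0
```

```bash
python3 - <<'E'
from h import *
s=state();print(s['clock'],s['ee_pos'],ang(),s['grasp_force'])
w=get_image('wrist');cv2.imwrite('pics/w17.png',w)
sc=get_image('scene');cv2.imwrite('pics/sc17.png',sc)
cv2.imwrite('pics/v17.png',np.hstack([cv2.resize(w[0:360,140:500],(400,400)),cv2.resize(sc[170:290,300:420] if 0 else sc[130:290,300:460],(400,400),interpolation=cv2.INTER_CUBIC)]))
E
```

```text
63.2 [0.43371409 0.13901166 0.04978116] -5.506608477744305 39.99650716781616
```

View pics/v17.png

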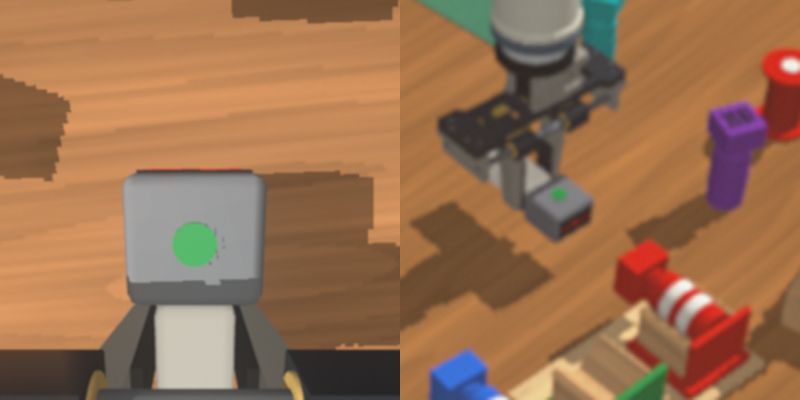

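Request:
jog_arm(rows=[20, 0, 0.05, 0, 0, 20, 0, 0.15, 0, 0, 20, 0, 0.25, 0, 0, 20, 0, 0.35, 0, 0, 20, -0.01, 0.45, 0, 0, 20, -0.01, 0.55, 0, 0, 20, -0.01, 0.65, 0, 0, 20, -0.01, 0.723, 0, 0])

```text
clock: 64.1
ee_pos: [0.4256, 0.0662, 0.0498]
eef_rot: [0.999, -0.048, -0.0, 0.0]
force: [-0.7, -0.0, -2.3]
width: 0.0315
grasp_force: 40.0
```

Request:
jog_arm(rows=[20, 0, 0.09, 0, 0, 20, 0, 0.18, 0, 0, 20, 0, 0.27, 0, 0, 20, 0, 0.36, 0, 0, 20, -0.01, 0.45, 0, 0, 20, -0.01, 0.55, 0, 0, 20, -0.01, 0.65, 0, 0, 20, -0.01, 0.723, 0, 0])

```text
clock: 64.9
ee_pos: [0.4178, -0.0056, 0.0498]
eef_rot: [0.999, -0.048, -0.0, 0.0]
force: [-0.6, 0.1, -2.0]
width: 0.0317
grasp_force: 40.0
```

Request:
jog_arm(rows=[20, 0, 0.1, 0, 0.006, 20, 0, 0.2, 0, 0.006, 20, 0, 0.3, 0, 0.006, 20, 0, 0.4, 0, 0.006, 20, -0.01, 0.5, 0, 0.006, 20, -0.01, 0.6, 0, 0.006, 20, -0.01, 0.68, 0, 0.006, 20, -0.01, 0.723, 0, 0.006])

```text
clock: 65.7
ee_pos: [0.4099, -0.0774, 0.0498]
eef_rot: [0.999, -0.053, 0.0, 0.0]
force: [-0.1, 0.3, -1.3]
width: 0.0318
grasp_force: 40.0
```

```bash
python3 - <<'E'
from h import *
s=state();print(s['clock'],s['ee_pos'],ang(),s['grasp_force'],rel([.4098,-.0767,.0497]))
w=get_image('wrist');cv2.imwrite('pics/w18.png',w); h=cv2.cvtColor(w,cv2.COLOR_BGR2HSV)
w17=cv2.cvtColor(cv2.imread('pics/w17.png'),cv2.COLOR_BGR2HSV)
for g in(w17,h):
    m=((g[...,0]>50)&(g[...,0]<80)&(g[...,1]>90)).astype(np.uint8); n,l,st,ce=cv2.connectedComponentsWithStats(m); print([ (ce[i].round(1).tolist(),st[i,4]) for i in range(1,n) if st[i,4]>200])
E
```

```text
65.7 [ 0.40990924 -0.0774068   0.04980026] -6.083100366997232 39.99650537967682 [-0.002 -0.007  0.001]
[([314.8, 219.8], np.int32(1219))]
[([314.8, 219.9], np.int32(1218))]
```

Request:
jog_arm(rows=[20, 0, -0.007, 0, 0, 20, 0, -0.007, 0, 0, 20, 0, -0.007, 0, 0, 20, 0, -0.007, 0, 0, 20, 0, -0.007, 0, 0, 20, 0, -0.007, 0, 0, 20, 0, -0.007, 0, 0, 20, 0, -0.007, 0, 0])

```text
clock: 66.55
ee_pos: [0.41, -0.0759, 0.0498]
eef_rot: [0.999, -0.053, -0.0, -0.0]
force: [0.5, -0.7, -1.7]
width: 0.0318
grasp_force: 40.0
```

Request:
jog_arm(rows=[20, 0, 0, 0, 0, 20, 0, 0, 0, 0, 20, 0, 0, 0, 0, 20, 0, 0, 0, 0, 20, 0, 0, 0, 0, 20, 0, 0, 0, 0, 20, 0, 0, 0, 0, 20, 0, 0, 0, 0])

```text
clock: 67.35
ee_pos: [0.41, -0.0759, 0.0498]
eef_rot: [0.999, -0.053, -0.0, -0.0]
force: [-0.0, 0.6, -1.3]
width: 0.0316
grasp_force: 40.0
```

```bash
python3 - <<'E'
from h import *
s=state();print(s['clock'],s['ee_pos'],ang(),s['grasp_force'])
b=get_image('scene');cv2.imwrite('pics/sc19.png',b)
for f in('sc13','sc17','sc19'):
    a=cv2.imread(f'pics/{f}.png')
    for c in('red','blue','yellow'):
        m=mask(a,c); m[:, :250]=0; m[:200 if c!='red' else 215]=0; n,l,st,ce=cv2.connectedComponentsWithStats(m); print(f,c,[(ce[i].round(1).tolist(),int(st[i,4])) for i in range(1,n) if st[i,4]>150])
print(rel([.4021,-.1999,.0497]))
E
```

```text
67.35 [ 0.40998303 -0.07591939  0.04978174] -6.047710960598505 39.996612668037415
sc13 red [([397.5, 238.9], 474), ([424.5, 269.1], 744)]
sc13 blue [([323.9, 284.1], 462), ([348.9, 318.3], 903), ([468.7, 348.6], 572)]
sc13 yellow [([282.5, 312.1], 567), ([308.7, 347.0], 1113)]
sc17 red [([397.4, 239.0], 476), ([424.5, 269.1], 743)]
sc17 blue [([323.9, 284.2], 464), ([348.9, 318.3], 904), ([468.7, 348.6], 573)]
sc17 yellow [([282.6, 312.1], 571), ([308.7, 347.0], 1114)]
sc19 red [([397.5, 239.0], 474), ([424.5, 269.1], 745)]
sc19 blue [([323.9, 284.1], 464), ([348.9, 318.3], 905), ([468.7, 348.6], 572)]
sc19 yellow [([282.6, 312.1], 569), ([308.6, 347.0], 1112)]
[5.200e-02 1.241e+00 1.000e-03]
```

Request:
jog_arm(rows=[20, 0, 0, 0, 0, 20, 0, 0, 0, 0, 20, 0, 0, 0, 0, 20, 0, 0, 0, 0, 20, 0, 0, 0, 0, 20, 0, 0, 0, 0, 20, 0, 0, 0, 0, 20, 0, 0, 0, 0])

```text
clock: 68.2
ee_pos: [0.41, -0.0759, 0.0498]
eef_rot: [0.999, -0.053, -0.0, 0.0]
force: [0.6, -0.4, -1.9]
width: 0.032
grasp_force: 40.0
```

Request:
jog_arm(rows=[20, 0, 0.05, 0, 0, 20, 0, 0.12, 0, 0, 20, 0, 0.2, 0, 0, 20, 0, 0.28, 0, 0, 20, 0.026, 0.36, 0, 0, 20, 0.026, 0.45, 0, 0, 20, 0.026, 0.54, 0, 0, 20, 0.026, 0.62, 0, 0])

```text
clock: 69.0
ee_pos: [0.4059, -0.1387, 0.0498]
eef_rot: [0.999, -0.053, -0.0, 0.0]
force: [-0.6, -0.8, -1.5]
width: 0.0318
grasp_force: 40.0
```

Request:
jog_arm(rows=[20, 0, 0.1, 0, -0.01, 20, 0, 0.2, 0, -0.02, 20, 0, 0.3, 0, -0.03, 20, 0, 0.4, 0, -0.04, 20, 0.026, 0.5, 0, -0.0405, 20, 0.026, 0.58, 0, -0.0405, 20, 0.026, 0.62, 0, -0.0405, 20, 0.026, 0.62, 0, -0.0405])

```text
clock: 69.8
ee_pos: [0.402, -0.2002, 0.0497]
eef_rot: [1.0, -0.021, -0.0, -0.0]
force: [0.1, -0.5, -2.2]
width: 0.0315
grasp_force: 40.0
```

Request:
jog_arm(rows=[20, 0, 0, 0, 0, 20, 0, 0, 0, 0, 20, 0, 0, 0, 0, 20, 0, 0, 0, 0, 20, 0, 0, 0, 0, 20, 0, 0, 0, 0, 20, 0, 0, 0, 0, 20, 0, 0, 0, 0])

```text
clock: 70.6
ee_pos: [0.4021, -0.1998, 0.0498]
eef_rot: [1.0, -0.021, 0.0, 0.0]
force: [-0.4, 0.4, -1.6]
width: 0.0318
grasp_force: 40.0
```

```bash
python3 - <<'E'
from h import *
s=state();print(s['clock'],s['ee_pos'],ang(),s['grasp_force'],rel([.4021,-.1999,.0497]))
h=cv2.cvtColor(get_image('wrist'),cv2.COLOR_BGR2HSV)
m=((h[...,0]>50)&(h[...,0]<80)&(h[...,1]>90)).astype(np.uint8); n,l,st,ce=cv2.connectedComponentsWithStats(m); print([ (ce[i].round(1).tolist(),st[i,4]) for i in range(1,n) if st[i,4]>200])
b=get_image('scene');m=mask(b,'yellow');m[:200]=0;m[:,:250]=0;n,l,st,ce=cv2.connectedComponentsWithStats(m); print([(ce[i].round(1).tolist(),int(st[i,4])) for i in range(1,n) if st[i,4]>150])
E
```

```text
70.6 [ 0.40212704 -0.19976295  0.04978865] -2.400272730031668 39.99651610851288 [-0.     0.001  0.001]
[([314.7, 219.9], np.int32(1215))]
[([282.5, 312.1], 568), ([308.6, 347.0], 1111)]
```

Request:
jog_arm(rows=[20, 0, 0, 0, 0, 20, 0, 0, 0, 0, 20, 0, 0, 0, 0, 20, 0, 0, 0, 0, 20, 0, 0, 0, 0, 20, 0, 0, 0, 0, 20, 0, 0, 0, 0, 20, 0, 0, 0, 0])

```text
clock: 71.5
ee_pos: [0.4021, -0.1998, 0.0498]
eef_rot: [1.0, -0.021, 0.0, 0.0]
force: [-0.4, 0.2, -1.7]
width: 0.0319
grasp_force: 40.0
```

Request:
jog_arm(rows=[20, 0, 0, -0.1, 0, 20, 0, 0, -0.2, 0, 20, 0, 0, -0.35, 0, 20, 0, 0, -0.5, 0, 20, 0, 0, -0.65, 0, 20, 0, 0, -0.8, 0, 20, 0, 0, -0.9, 0, 20, 0, 0, -1.0, 0])

```text
clock: 72.3
ee_pos: [0.4022, -0.1998, 0.1509]
eef_rot: [1.0, -0.021, 0.0, 0.0]
force: [0.6, 0.2, -1.6]
width: 0.0321
grasp_force: 40.0
```

Request:
jog_arm(rows=[20, 0.04, 0.08, 0, 0.03, 20, 0.08, 0.16, 0, 0.06, 20, 0.12, 0.24, 0, 0.1, 20, 0.16, 0.34, 0, 0.14, 20, 0.2, 0.44, 0, 0.18, 20, 0.24, 0.54, 0, 0.22, 20, 0.28, 0.62, 0, 0.26, 20, 0.3, 0.69, 0, 0.27])

```text
clock: 73.1
ee_pos: [0.4293, -0.2704, 0.1499]
eef_rot: [0.973, -0.232, -0.0, -0.0]
force: [-0.0, 0.7, -1.5]
width: 0.0319
grasp_force: 40.0
```

Request:
jog_arm(rows=[20, 0.08, 0.08, 0, 0.04, 20, 0.16, 0.16, 0, 0.08, 20, 0.24, 0.24, 0, 0.12, 20, 0.32, 0.32, 0, 0.16, 20, 0.4, 0.4, 0, 0.2, 20, 0.48, 0.45, 0, 0.24, 20, 0.551, 0.502, 0, 0.263, 20, 0.551, 0.502, 0, 0.263])

```text
clock: 73.9
ee_pos: [0.4563, -0.3404, 0.1498]
eef_rot: [0.905, -0.425, 0.0, 0.0]
force: [-1.3, 0.2, -3.0]
width: 0.0314
grasp_force: 40.0
```

Request:
jog_arm(rows=[20, 0, 0, 0.2, 0, 20, 0, 0, 0.4, 0, 20, 0, 0, 0.6, 0, 20, 0, 0, 0.75, 0, 20, 0, 0, 0.9, 0, 20, 0, 0, 0.9, 0, 20, 0, 0, 0.9, 0, 20, 0, 0, 0.9, 0])

```text
clock: 74.7
ee_pos: [0.4564, -0.34, 0.0606]
eef_rot: [0.905, -0.425, 0.001, 0.0]
force: [-0.8, 0.7, -2.3]
width: 0.0318
grasp_force: 40.0
```

```bash
python3 - <<'E'
from h import *
s=state();print(s['clock'],s['ee_pos'],ang(),s['grasp_force'],s['force'],rel([.4558,-.3396,.0092]))
h=cv2.cvtColor(get_image('wrist'),cv2.COLOR_BGR2HSV)
m=((h[...,0]>50)&(h[...,0]<80)&(h[...,1]>90)).astype(np.uint8); n,l,st,ce=cv2.connectedComponentsWithStats(m); print([ (ce[i].round(1).tolist(),st[i,4]) for i in range(1,n) if st[i,4]>200])
E
```

```text
74.7 [ 0.45640978 -0.33995719  0.0605772 ] -50.360996777202544 39.99653935432434 [-0.77492443  0.67888869 -2.28464817] [-0.007  0.003  0.514]
[([314.7, 219.7], np.int32(1204))]
```

Request:
jog_arm(rows=[20, 0, 0, 0.1, 0, 20, 0, 0, 0.2, 0, 20, 0, 0, 0.3, 0, 20, 0, 0, 0.4, 0, 20, 0, 0, 0.47, 0, 20, 0, 0, 0.5, 0, 20, 0, 0, 0.515, 0, 20, 0, 0, 0.515, 0])

```text
clock: 75.55
ee_pos: [0.4556, -0.3394, 0.0086]
eef_rot: [0.905, -0.426, -0.0, -0.0]
force: [-2.6, 1.2, 3.9]
width: 0.032
grasp_force: 40.0
```

Request:
jog_arm(rows=[40, 0, 0, 0, 0, 60, 0, 0, 0, 0, 75, 0, 0, 0, 0, 75, 0, 0, 0, 0, 75, 0, 0, -0.1, 0, 75, 0, 0, -0.3, 0, 80, 0, 0, -0.6, 0, 91, 0, 0, -0.9, 0])

```text
clock: 76.35
ee_pos: [0.4556, -0.3394, 0.0997]
eef_rot: [0.905, -0.426, -0.0, -0.0]
force: [0.3, -0.2, -0.4]
width: 0.0862
grasp_force: 0.0
```

Request:
jog_arm(rows=[91, 0, 0, -0.3, 0, 91, 0, 0, -0.6, 0, 91, 0, 0, -0.9, 0, 91, 0, 0, -1.0, 0, 91, 0, 0, -1.0, 0, 91, 0, 0, -1.0, 0, 91, 0, 0, -1.0, 0, 91, 0, 0, -1.0, 0])

```text
clock: 77.15
ee_pos: [0.4552, -0.3391, 0.1968]
eef_rot: [0.905, -0.426, -0.001, -0.0]
force: [-0.2, -0.1, 0.0]
width: 0.0912
grasp_force: 0.0
```

```bash
python3 - <<'E'
from h import *
s=state();print(s['clock'],s['ee_pos'],ang())
w=get_image('wrist'); cv2.imwrite('pics/w20.png',w); h=cv2.cvtColor(w,cv2.COLOR_BGR2HSV)
m=((h[...,1]<40)&(h[...,2]>185)).astype(np.uint8); n,l,st,ce=cv2.connectedComponentsWithStats(m); i=1+np.argmax(st[1:,4])
c=cv2.findContours((l==i).astype(np.uint8),0,1)[0][0][:,0]
print('handle',cv2.minAreaRect(np.array([P(p,.039,'wrist',T=s)[:2] for p in c],np.float32)*1000))
m=((h[...,2]<75)).astype(np.uint8); n,l,st,ce=cv2.connectedComponentsWithStats(m); print('dark',[st[k].tolist() for k in range(1,n) if st[k,4]>800])
a=get_image('scene')
for c in('red','blue','yellow'):
    m=mask(a,c); m[:, :250]=0; m[:200 if c!='red' else 215]=0; n,l,st,ce=cv2.connectedComponentsWithStats(m); print(c,[(ce[i].round(1).tolist(),int(st[i,4])) for i in range(1,n) if st[i,4]>150])
E
```

```text
77.15 [ 0.45521419 -0.3391045   0.1968446 ] -50.37244338842327
handle ((433.95318603515625, -312.93524169921875), (30.983243942260742, 102.31057739257812), 39.856407165527344)
dark [[259, 119, 109, 194, 7971], [171, 271, 57, 80, 2367], [347, 272, 293, 158, 15560], [0, 314, 640, 166, 40087]]
red [([397.5, 238.9], 474), ([424.5, 269.1], 746)]
blue [([323.9, 284.1], 460), ([348.9, 318.3], 905), ([468.7, 348.6], 572)]
yellow [([282.6, 312.1], 570), ([308.7, 347.0], 1118)]
```

```bash
python3 - <<'E'
from h import *
for f in('top0','top10','top13','scene0','sc13'):
    a=cv2.imread(f'pics/{f}.png'); m=mask(a,'green',90,50); n,l,st,ce=cv2.connectedComponentsWithStats(m); print(f,[(st[i].tolist()) for i in range(1,n) if st[i,4]>25])
E
```

```text
top0 [[309, 179, 27, 6, 107]]
top10 [[309, 179, 27, 6, 110]]
top13 [[309, 179, 27, 6, 110]]
scene0 [[287, 70, 136, 77, 3987], [358, 276, 49, 39, 627], [181, 329, 7, 6, 32]]
sc13 [[286, 70, 137, 77, 3994], [358, 276, 49, 39, 632], [168, 337, 7, 6, 29]]
```

Only the green cradle, the mat and the scanner's dot show as green, so the green bottle is absent. I'm handing the job in.

```bash
python3 -c "
from cell import *
print(job_done())"
```

```text
the job is handed in; nothing more can be done
None
```

I laid the red, blue and yellow bottles in their cradles and held the scanner on their labels in that order; the robot gives no read signal, so the scans are unconfirmed. The green bottle was absent, the scanner is back flat on its pad, and the job is handed in with no verdict returned.

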